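# Pack the film kit into its foam insert

## Robot

A 7-joint arm with a two-finger parallel gripper is mounted at the origin on the work surface. World frame = base frame: x ahead of the robot, y to its left, z up, the work surface at z = 0. Lengths are in m, angles in rad, forces in N, time in s.
With the tool pointing down it reaches from about 0.425 to 0.925 m from the base axis. Payload 6.8 kg.
Tool frame: the origin (TCP) lies at the very end of the fingers, on their centre line; the grasp point (between the pads) lies 19 mm behind it (grip_point_offset is the distance from the TCP to the grasp point, in m); z points along the fingers, y is the direction in which the jaws open and shut (so a half turn about z gives the same grasp; the last joint's range is limited). The gripper opens to 88 mm and grips with 3 to 60 N. Pads are 20 mm wide; open, the fingers measure 115 mm over their backs; the gripper's body (75 mm by 178 mm) begins 61 mm behind the grasp point.
Start: joints at [-0.108, 0.477, 0.022, 1.555, -0.011, 1.109, -0.083], TCP at [0.675, 0, 0.223] pointing down, gripper open.
Joint ranges: [-2.96, 2.96], [-0.34, 2.1], [-1.41, 1.46], [0.24, 2.44], [-1.37, 4.51], [0.17, 1.92], [-2.96, 2.96]. Speed limits (rad/s): [2.39, 2.39, 3.14, 3.14, 3.14, 3.14, 3.14].

## Interface

Orientations are given as a 3x3 rotation matrix whose columns are the frame's x, y, z axes.
In Python, from station import * gives the robot as it stands.
- The arm moves only by the tool jog_arm, never from a script. Its argument "motion" is a list of rows, each an object with "linear": the shift along the tool's x, y, z in mm, a list of three; "spin": the turn about the tool's z in rad. In form: [{"linear": [x, y, z], "spin": spin}, ...]. A call has 1 to 5 rows; each row shifts and turns the commanded pose from where the row before left it, along the tool's axes as they then stand; what a row does not reach is not made up. A row lasts 1/12 s, in which the tool goes at most 41.7 mm and 7.16 degrees, less where a joint would pass 70% of its speed; a pose out of reach is approached as far as the arm can. A call is refused whole if a number of a shift passes 41.7 or a number of a turn 0.125, either way. A call with a gripper value outside its range is refused whole. "jaw" is the opening, from 0 (shut) to 1 (fully open), set as the call begins (left out, the last holds). The fingers move at their own pace and stop on an object; "force" is the grip in N (left out, the last holds). Time passes only in rows, so rows that do not move let the fingers close. It gives the time, the measured TCP pose, the force and the opening at its end, in the units of the state.
- sense(): the state, without advancing time (a new reading comes with each control period).
- get_image(name): name is "scene" or "side" or "wrist"; returns a dict with "pixels" (384x512x3 uint8, red, green, blue), "depth" (384x512 float32, m along the optical axis (not along the pixel's ray), 0 where there is no reading), "intrinsics" (3x3 intrinsics, pixels), "extrinsics" (4x4, takes a point from camera to world coordinates); the wrist camera has in their place "mount" (4x4, takes a point from camera to tool coordinates, whose origin is the TCP and whose axes are the flange's). Camera axes: x right, y up, looking along -z (the intrinsics and any distortion apply to the point x, -y, -z); pixel columns grow to the right and rows downward; lengths in m; the calibration is good to about 2 mm. A picture is of the moment at which its call begins: read the wrist's pose just before it.
- finish_job(): hands the job in, once; it reports no verdict.
Trained networks look in a picture, given as the dict that the camera call returned (one of the last four; its "shot" number tells which), for a name from the list of things; names that differ only in an ending like _2 or _b are one class to them, and where a whole thing is asked for, a point or a joint stands for the part that bears it (a point fixed in the world has none). Each returns a list of dicts, best first, with "score" (0 to 1); they miss things now and then, are a little off and sometimes report something else, mostly with a low value. They report only what shows in the picture. A call takes as long as a camera call.
- boxes_of(picture, thing): "rect" ([left, top, width, height] as shares, 0 to 1, of the picture: columns of its width, rows of its height, round what is visible of it).
The state is a dict: "time_s": time; "joint_pos": joint angles; "joint_vel": joint speeds; "effort": joint torques, N m; "position": TCP position; "orientation": TCP orientation; "contact_force": force on the tool from outside, world axes, zero at the start; "wrist_torque": the same for the moment, N m; "width": opening from 0.0 (shut) to 1.0 (fully open).
Only numpy, scipy, OpenCV 4.12 (cv2) and the standard library are available. Lean on these libraries where they do the work, as an engineer would, in place of code of your own. Each camera call takes 0.05 s, during which the arm holds its last target.

## Task

Clear every cork offcut off the foam insert into the cardboard scrap bin, then press each black canister and the loupe upright into their snug foam pockets (canisters in the square pockets, the loupe in the oblong one) until they sit fully home on the pocket floor. Once everything is seated, turn the pivoted sign half a turn, so that the face with the disc looks straight to the front where the barred face did. Leave the other things on the shelf standing where they are.

Things in the scene. Friction and masses are not known exactly. Their poses are not given: they have to be found in the camera images.
- insert: foam insert, fixed: a grey foam block 210 x 210 x 42 high in an aluminium frame 218 x 218 x 36 high, with four pale-floored pockets, one near each corner, 95 mm apart centre to centre. Origin: centre of its underside, on the table; x and y along its sides, z up; top of the foam 42 mm above the table.
- pocket0 (a point): centre of the floor of the near left (-x, +y) pocket, 24 mm above the table; axes along the insert's. A 55 x 55 mm cutout, 18 deep, for any canister. Foam beads under its mouth grip by 1.6 mm a side: a thing set in stops on them about 10 mm above the floor and needs a push of about 10 N (straight) to 20 N (tilted) to go home; friction then holds it, 16 mm of it standing above the foam.
- pocket1 (a point): centre of the floor of the near right (-x, -y) pocket, 24 mm above the table; axes along the insert's. A 55 x 55 mm cutout, 18 deep, for any canister. Foam beads under its mouth grip by 1.6 mm a side: a thing set in stops on them about 10 mm above the floor and needs a push of about 10 N (straight) to 20 N (tilted) to go home; friction then holds it, 16 mm of it standing above the foam.
- pocket2 (a point): centre of the floor of the far left (+x, +y) pocket, 24 mm above the table; axes along the insert's. A 55 x 55 mm cutout, 18 deep, for any canister. Foam beads under its mouth grip by 1.6 mm a side: a thing set in stops on them about 10 mm above the floor and needs a push of about 10 N (straight) to 20 N (tilted) to go home; friction then holds it, 16 mm of it standing above the foam.
- pocket3 (a point): centre of the floor of the far right (+x, -y) pocket, 24 mm above the table; axes along the insert's. A 61 (x) x 45 (y) mm cutout, 18 deep, for the loupe, its 56 mm side along x, either way round. Foam beads under its mouth grip by 1.6 mm a side: a thing set in stops on them about 10 mm above the floor and needs a push of about 10 N (straight) to 20 N (tilted) to go home; friction then holds it, 16 mm of it standing above the foam.
- canister0: matte black squat film canister: upright cylinder, diameter 50, height 34 (lowest 3 mm narrowed to diameter 44), about 80 g. Origin: centre of its underside, z up. The canisters are alike; 2 or 3 are present (else None).
- canister1: matte black squat film canister: upright cylinder, diameter 50, height 34 (lowest 3 mm narrowed to diameter 44), about 80 g. Origin: centre of its underside, z up. The canisters are alike; 2 or 3 are present (else None).
- canister2: matte black squat film canister: upright cylinder, diameter 50, height 34 (lowest 3 mm narrowed to diameter 44), about 80 g. Origin: centre of its underside, z up. The canisters are alike; 2 or 3 are present (else None).
- loupe: loupe: aluminium block 56 (its x) x 40 (its y) x 34 high with a round lens in its flat top (lowest 3 mm narrowed by 3 mm all round), about 90 g. Origin: centre of its underside, z up.
- offcut0: cork packing offcut: flat-topped bar, 26 (its x) x 84 (its y) x 22 high, about 20 g, lying across the mouth of a pocket on top of the foam. Origin: centre of its underside. 2 or 3 are present (else None).
- offcut1: cork packing offcut: flat-topped bar, 26 (its x) x 84 (its y) x 22 high, about 20 g, lying across the mouth of a pocket on top of the foam. Origin: centre of its underside. 2 or 3 are present (else None).
- offcut2: cork packing offcut: flat-topped bar, 26 (its x) x 84 (its y) x 22 high, about 20 g, lying across the mouth of a pocket on top of the foam. Origin: centre of its underside. 2 or 3 are present (else None).
- bin: scrap bin, fixed: open cardboard box 150 x 150 outside, 85 high, walls and floor 4 thick. Origin: centre of its underside, on the table, z up.
- sign_base: base of the sign, fixed: steel disc of diameter 68, 12 high, with a post of diameter 12 up to 46 mm above the table. Origin: centre of its underside; its -x side is the front, looking roughly towards the robot.
- sign (a joint): angle of the sign panel about the upright axis of its base, in rad, positive anticlockwise from above: near 0 at the start (the face with three bars to the front), +pi or -pi when the face with the disc is to the front. It turns freely either way (stops at +-3.6), with a light friction (0.025 N m), and stays where it is left.
- sign_top (a point): middle of the top edge of the sign panel, on the turning axis, 124 mm above the table. The panel is wood, 12 thick (along x of this point), 90 wide (along y), 72 high, and turns with the joint; it can be pinched from above by its top edge. x points from the barred face to the face with the disc.
- reel: bystander: steel spiral reel lying flat, diameter 94, height 42. Origin: centre of underside.
- flask: bystander: amber glass bottle with a screw top, diameter 60, height 150. Origin: centre of underside.
- green_lid: bystander: translucent green lid, a flat disc of diameter 58, height 13. Origin: centre of underside.
- beaker: bystander: open glass beaker, diameter 66, height 80. Origin: centre of underside.
- tape_roll: bystander: roll of paper tape lying flat, diameter 68, height 19. Origin: centre of underside.
- dust_brush: bystander: small brush, 170 long, lying along its x. Origin: below its middle.

How it is judged:
By the outcome, as a careful person would: the job done as asked, in the order asked, and still so for the second after the job is handed in, with the robot touching nothing.
Of canister0, canister1, canister2 only 2 to 3 are there at a start; the rules pass over those that are not, and their reading is None.
Of offcut0, offcut1, offcut2 only 2 to 3 are there at a start; the rules pass over those that are not, and their reading is None.
At some moment in a run one of canister0, canister1, canister2, loupe may be knocked a few centimetres aside while the robot is not near it.
It also fails if it takes over 210 s, if anything falls off the work surface, if the arm or the gripper's body presses on something with over 40 N, if the wrist force passes 120 N, or if a joint passes its speed limit or range.

## Working session

There is one attempt and no reset: what is moved stays moved. The work goes in short steps, Python scripts to look and compute and a tool call to move; the robot and the scene stay as the last step left them, time stands still between calls to the robot, and variables do not carry over. Pictures are saved under pics/ and viewed, and the job is handed in when it is done.

Besides the shell and the picture viewer there is one more tool, called after "Request:" as name(argument=value, ...) on one line, values as JSON. jog_arm: Moves the arm, as the interface text tells. Its arguments: {"type":"object","properties":{"motion":{"type":"array","items":{"type":"object","properties":{"linear":{"type":"array","items":{"type":"number"}},"spin":{"type":"number"}}}},"jaw":{"type":"number"},"force":{"type":"number"}},"required":["motion"]}

```bash
ls; mkdir -p pics; cat > h.py <<'E'
from station import *
import numpy as np, cv2
def save(p,n,scale=1.5):
    im=cv2.cvtColor(p["pixels"],cv2.COLOR_RGB2BGR); cv2.imwrite(f"pics/{n}.png",cv2.resize(im,None,fx=scale,fy=scale))
def ext(p,s=None):
    if "extrinsics" in p: return np.array(p["extrinsics"])
    T=np.eye(4);T[:3,:3]=s["orientation"];T[:3,3]=s["position"];return T@np.array(p["mount"])
def cloud(p,s=None):
    d=np.array(p["depth"]);K=np.array(p["intrinsics"]);v,u=np.mgrid[0:384,0:512]
    P=np.stack([(u-K[0,2])/K[0,0]*d,-(v-K[1,2])/K[1,1]*d,-d],-1);E=ext(p,s)
    W=P@E[:3,:3].T+E[:3,3];W[d<=0]=np.nan;return W
E
python3 - <<'E'
from h import *
s=sense();print(s)
for n in["scene","side","wrist"]:
    p=get_image(n);save(p,n+"0");print(n,[k for k in p],np.array(p["intrinsics"]).round(1).tolist(),ext(p,s).round(3).tolist())
    np.save(n+"0.npy",cloud(p,s))
    for t in["canister0","loupe","offcut0","bin","sign","insert","reel","flask","beaker"]:
        print(t,[(np.array(b["rect"]).round(3).tolist(),round(b["score"],2)) for b in boxes_of(p,t)])
E
```

```text
pics
{'time_s': 0.0, 'joint_pos': array([-0.10810873,  0.47780138,  0.02233745,  1.5564102 , -0.01149903,
        1.10930981, -0.0830519 ]), 'joint_vel': array([ 1.08508103e-03,  1.62830981e-03, -9.11380849e-05, -4.77441913e-04,
       -7.16211738e-05,  1.10525152e-03, -1.67959929e-03]), 'effort': array([-1.31144458e-03, -5.82851672e+01,  1.53386436e+00, -2.72606850e+01,
       -5.43364382e-02,  1.69422745e-02,  2.21527275e-04]), 'position': array([ 6.74410319e-01, -7.28394302e-06,  2.21698249e-01]), 'orientation': array([[-8.14441686e-05,  9.99998385e-01, -1.79564070e-03],
       [ 9.99999988e-01,  8.12047136e-05, -1.33426058e-04],
       [-1.33280028e-04, -1.79565155e-03, -9.99998379e-01]]), 'contact_force': array([ 0.77859544, -0.25723049,  0.3678415 ]), 'wrist_torque': array([-0.03321057, -0.04650749, -0.03115477]), 'width': 0.9995318319765217}
scene ['pixels', 'depth', 'intrinsics', 'extrinsics', 'shot'] [[410.1, 0.0, 267.6], [0.0, 410.1, 199.4], [0.0, 0.0, 1.0]] [[-0.804, -0.411, 0.43, 1.118], [0.595, -0.56, 0.577, 0.696], [0.004, 0.719, 0.695, 0.997], [0.0, 0.0, 0.0, 1.0]]
can
[... 1573 characters left out ...]
nt', 'shot'] [[284.3, 0.0, 251.7], [0.0, 284.3, 189.6], [0.0, 0.0, 1.0]] [[1.0, -0.0, 0.002, 0.673], [-0.0, 0.969, 0.247, 0.068], [-0.002, -0.247, 0.969, 0.384], [0.0, 0.0, 0.0, 1.0]]
canister0 [([0.079, 0.013, 0.09, 0.033], 0.58)]
loupe []
offcut0 [([0.116, 0.315, 0.098, 0.195], 0.82), ([0.294, 0.275, 0.071, 0.198], 0.82)]
bin [([0.248, 0.86, 0.068, 0.027], 0.45)]
sign [([0.414, 0.805, 0.038, 0.079], 0.6)]
insert [([0.062, 0.215, 0.41, 0.467], 0.61)]
reel [([0.551, 0.208, 0.17, 0.207], 0.77)]
flask [([0.515, 0.003, 0.135, 0.14], 0.85), ([0.065, 0.211, 0.411, 0.477], 0.6)]
beaker [([0.548, 0.515, 0.089, 0.182], 0.61), ([0.404, 0.808, 0.051, 0.08], 0.61), ([0.062, 0.212, 0.414, 0.474], 0.55)]
```

View pics/scene0.png

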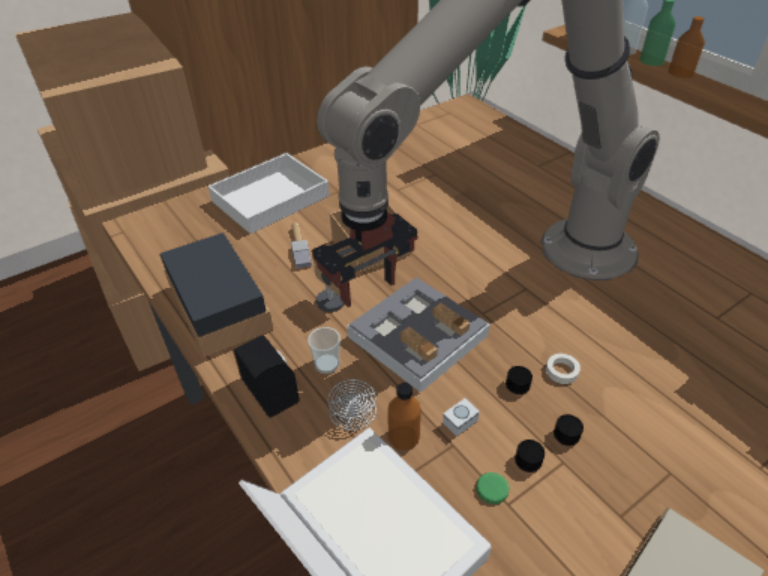

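View pics/side0.png

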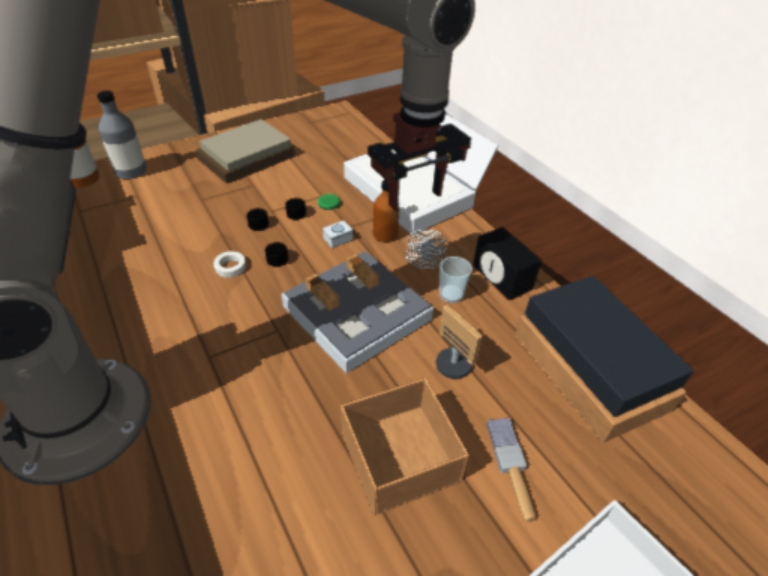

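View pics/wrist0.png

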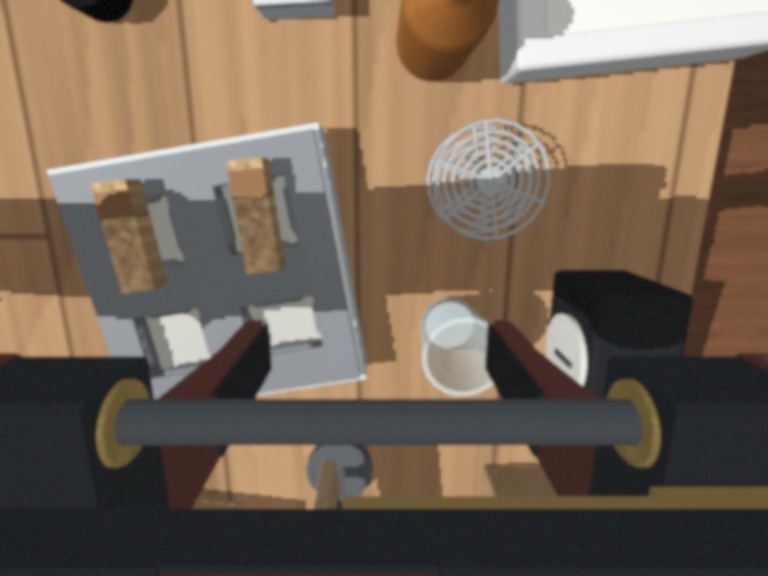

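The pictures show two offcuts over the two +y pockets of the insert, three canisters and the loupe to the left, and the bin and sign to the right. Next I'll build a fused top-down map.

```bash
cat > m.py <<'E'
from h import *
def topmap(names,x0=0.25,x1=1.0,y0=-0.45,y1=0.6,r=0.0015,n="top"):
    H=int((x1-x0)/r);W=int((y1-y0)/r);Z=np.full((H,W),-1.);C=np.zeros((H,W,3),np.uint8)
    for c,px in names:
        c=c.reshape(-1,3);px=px.reshape(-1,3);ok=np.isfinite(c[:,0])&(c[:,2]<0.16);c=c[ok];px=px[ok]
        i=((x1-c[:,0])/r).astype(int);j=((y1-c[:,1])/r).astype(int)
        k=(i>=0)&(i<H)&(j>=0)&(j<W)
        o=np.argsort(c[k,2]);i=i[k][o];j=j[k][o];Z[i,j]=c[k,2][o];C[i,j]=px[k][o]
    return Z,C
E
python3 - <<'E'
from m import *
s=sense();L=[]
for n in["scene","side"]:
    p=get_image(n);L.append((cloud(p,s),p["pixels"]))
    np.savez(n+"c.npz",c=L[-1][0],p=p["pixels"])
Z,C=topmap(L)
im=cv2.cvtColor(C,cv2.COLOR_RGB2BGR);
for k in range(0,11):
    y=0.6-0.1*k;j=int((0.6-y)/.0015);cv2.line(im,(j,0),(j,5000),(0,0,255) if abs(y)>.01 else (255,0,0),1)
for x in np.arange(0.3,1,0.1):
    i=int((1-x)/.0015);cv2.line(im,(0,i),(5000,i),(0,255,0),1)
cv2.imwrite("pics/top0.png",im);print(im.shape)
h=np.clip(Z*1500,0,255).astype(np.uint8);cv2.imwrite("pics/topz0.png",cv2.applyColorMap(h,cv2.COLORMAP_JET))
E
```

```text
(500, 700, 3)
```

View pics/top0.png

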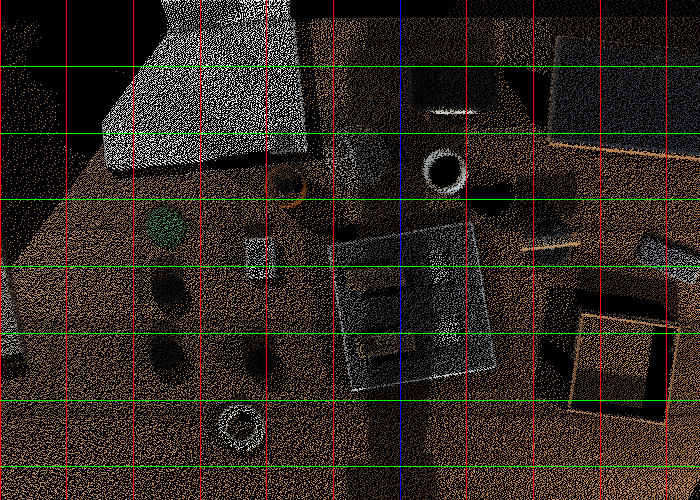

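View pics/topz0.png

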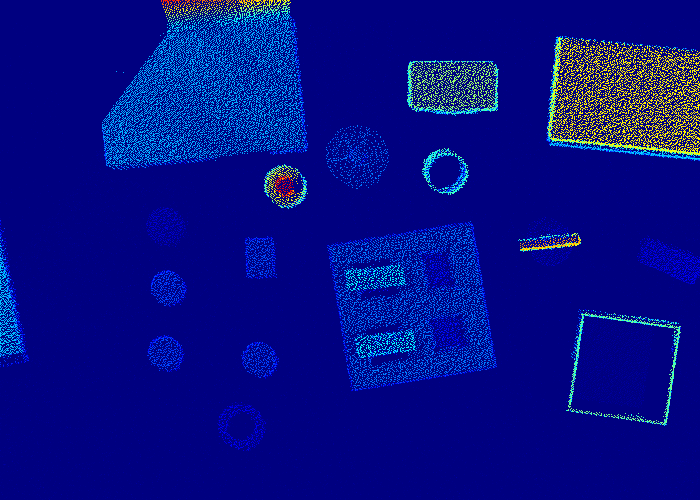

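The maps are clear: all objects separate by height. Now I'll fit the poses.

```bash
cat > fit.py <<'E'
from m import *
def pts(L,cx,cy,rad,z0,z1):
    o=[]
    for c in L:
        c=c.reshape(-1,3);k=np.isfinite(c[:,0])&(abs(c[:,0]-cx)<rad)&(abs(c[:,1]-cy)<rad)&(c[:,2]>z0)&(c[:,2]<z1);o.append(c[k])
    return np.vstack(o)
def circ(q,R):
    # disc top: fit fixed radius from centre via hull circle
    (c,r)=cv2.minEnclosingCircle(q[:,:2].astype(np.float32));return np.array(c).round(4),round(r,4)
def rect(q):
    (c,wh,a)=cv2.minAreaRect(q[:,:2].astype(np.float32)*1000)
    b=cv2.boxPoints(((c),wh,a));e=max((b[1]-b[0],b[2]-b[1]),key=np.linalg.norm)
    return np.round(np.array(c)/1000,4),np.round(wh,1),round(float(np.degrees(np.arctan2(e[1],e[0]))%180),1)
E
python3 - <<'E'
from fit import *
A=[np.load(n+"c.npz")["c"] for n in["scene","side"]]
def both(f,*a,**k):
    for L,n in((A,"both"),(A[:1],"scene"),(A[1:],"side")):
        q=pts(L,*a)
        if len(q)>5: print("  ",n,len(q),f(q),"mean",q.mean(0).round(4))
for n,i,j in[("can a",288,168),("can b",353,165),("can c",360,260)]:
    print(n);both(lambda q:circ(q,.025),1-i*.0015,.6-j*.0015,.04,.029,.04)
print("loupe");both(rect,1-257*.0015,.6-260*.0015,.05,.029,.04)
for n,i,j in[("off far",277,375),("off near",343,385)]:
    print(n);both(rect,1-i*.0015,.6-j*.0015,.06,.056,.075)
print("insert");both(rect,1-306*.0015,.6-412*.0015,.15,.032,.049)
print("bin");both(rect,1-367*.0015,.6-625*.0015,.13,.075,.095)
print("sign");both(rect,1-241*.0015,.6-550*.0015,.06,.115,.135)
print("base");both(lambda q:circ(q,.034),1-241*.0015,.6-550*.0015,.06,.008,.016)
print("beaker");both(lambda q:circ(q,.034),1-172*.0015,.6-445*.0015,.06,.07,.09)
print("flask");both(lambda q:circ(q,.034),1-187*.0015,.6-285*.0015,.06,.02,.16)
E
```

```text
can a
   both 327 (array([0.5679, 0.3481]), 0.027) mean [0.5678 0.3484 0.0329]
   scene 236 (array([0.5693, 0.3477]), 0.0264) mean [0.5688 0.3494 0.033 ]
   side 91 (array([0.5664, 0.3468]), 0.0257) mean [0.5655 0.3458 0.0327]
can b
   both 322 (array([0.4698, 0.3518]), 0.0277) mean [0.47   0.3517 0.0326]
   scene 219 (array([0.4708, 0.3527]), 0.0265) mean [0.4712 0.353  0.0328]
   side 103 (array([0.4683, 0.3521]), 0.0272) mean [0.4673 0.3489 0.0322]
can c
   both 306 (array([0.4622, 0.2099]), 0.028) mean [0.4611 0.2103 0.0327]
   scene 179 (array([0.4622, 0.2102]), 0.0263) mean [0.4626 0.2119 0.0327]
   side 127 (array([0.4622, 0.2099]), 0.028) mean [0.4591 0.208  0.0327]
loupe
   both 381 (array([0.6135, 0.2091]), array([61.5, 44.8]), 4.0) mean [0.6135 0.2095 0.0334]
   scene 248 (array([0.6141, 0.2102]), array([60. , 41.3]), 2.4) mean [0.615  0.2113 0.0332]
   side 133 (array([0.6107, 0.2085]), array([56. , 43.6]), 4.3) mean [0.6108 0.2062 0.0336]
off far
   both 399 (array([0.5837, 0.0367]), array([33.4, 87.7]), 95.3) mean [0.5834 0.0374 0.0625]
   scene 212 (array([0.5847, 0.03
[... 1277 characters left out ...]
(array([ 0.6379, -0.2221]), 0.0377) mean [ 0.6347 -0.2251  0.0113]
   scene 146 (array([ 0.6389, -0.2211]), 0.0363) mean [ 0.6471 -0.2188  0.0111]
   side 286 (array([ 0.6351, -0.2246]), 0.0341) mean [ 0.6284 -0.2283  0.0115]
beaker
   both 271 (array([ 0.7427, -0.0672]), 0.0357) mean [ 0.743  -0.0686  0.0765]
   scene 134 (array([ 0.7445, -0.0667]), 0.0344) mean [ 0.7442 -0.0676  0.0764]
   side 137 (array([ 0.7412, -0.0691]), 0.0339) mean [ 0.7418 -0.0696  0.0767]
flask
   both 1277 (array([0.7423, 0.1845]), 0.0588) mean [0.728  0.175  0.0798]
   scene 766 (array([0.7452, 0.1877]), 0.0545) mean [0.7343 0.1863 0.0871]
   side 511 (array([0.74  , 0.1741]), 0.0528) mean [0.7186 0.1581 0.0689]
```

Request:
jog_arm(motion=[{"linear":[4.3,-38,12],"spin":-0.022},{"linear":[4.3,-38,12],"spin":-0.022},{"linear":[4.3,-38,12],"spin":-0.022},{"linear":[4.3,-38,12],"spin":-0.022},{"linear":[4.3,-38,12],"spin":-0.022}], jaw=0.8, force=25)

```text
time_s: 2.02
position: [0.4826, 0.0133, 0.1623]
orientation: [[-0.111, 0.994, 0.001], [0.994, 0.111, 0.0], [0.0, 0.001, -1.0]]
contact_force: [0.2, 0.9, 0.0]
width: 0.8
```

Request:
jog_arm(motion=[{"linear":[0,0,0]},{"linear":[0,0,0]}])

```text
schema error: expected keys linear, spin
```

```bash
cat > to.py <<'E'
from station import *
import numpy as np,sys
# to.py x y z [jaw axis deg]
s=sense();t=np.array([float(a) for a in sys.argv[1:4]]);R=np.array(s["orientation"]);p=s["position"]
print("t",round(s["time_s"],2),"pos",np.round(p,4),"F",np.round(s["contact_force"],1),"w",round(s["width"]*88,1),"jawdeg",round(np.degrees(np.arctan2(R[1,1],R[0,1])),1),"q7",round(s["joint_pos"][6],2))
print("tool mm",np.round(R.T@(t-p)*1000,1))
if len(sys.argv)>4:
    a=np.radians(float(sys.argv[4]))-np.arctan2(R[1,1],R[0,1]);a=(a+np.pi/2)%np.pi-np.pi/2
    print("spin",round(-a,3)); c=np.array([t[0]-p[0],t[1]-p[1]]);
E
python3 to.py 0.484 0.021 0.047 7
```

```text
t 2.02 pos [0.4826 0.0133 0.1623] F [0.2 0.9 0. ] w 70.4 jawdeg 6.4 q7 -0.06
tool mm [  7.5   2.2 115.3]
spin -0.011
```

Request:
jog_arm(motion=[{"linear":[7.5,2,35],"spin":-0.011},{"linear":[0,0,40],"spin":0},{"linear":[0,0,34],"spin":0},{"linear":[0,0,6],"spin":0},{"linear":[0,0,0],"spin":0}])

```text
time_s: 2.43
position: [0.484, 0.0206, 0.0462]
orientation: [[-0.121, 0.993, -0.004], [0.993, 0.121, -0.001], [-0.0, -0.005, -1.0]]
contact_force: [0.5, -0.5, 0.4]
width: 0.8
```

Request:
jog_arm(motion=[{"linear":[0,0,0],"spin":0},{"linear":[0,0,0],"spin":0},{"linear":[0,0,0],"spin":0},{"linear":[0,0,0],"spin":0}], jaw=0.0)

```text
time_s: 2.77
position: [0.4867, 0.0209, 0.0492]
orientation: [[-0.12, 0.993, 0.003], [0.993, 0.12, 0.0], [0.0, 0.003, -1.0]]
contact_force: [-0.3, 0.7, 0.9]
width: 0.537
```

Request:
jog_arm(motion=[{"linear":[0,0,0],"spin":0},{"linear":[0,0,0],"spin":0},{"linear":[0,0,0],"spin":0},{"linear":[0,0,0],"spin":0},{"linear":[0,0,0],"spin":0}])

```text
time_s: 3.18
position: [0.4856, 0.0208, 0.0479]
orientation: [[-0.121, 0.993, 0.0], [0.993, 0.121, 0.0], [-0.0, 0.0, -1.0]]
contact_force: [-1.9, 0.3, 4.6]
width: 0.296
```

Request:
jog_arm(motion=[{"linear":[0,0,-25],"spin":0},{"linear":[0,0,-40],"spin":0},{"linear":[-25,-5,-30],"spin":0},{"linear":[-40,-9,0],"spin":0},{"linear":[-40,-9,0],"spin":0}])

```text
time_s: 3.6
position: [0.477, -0.0864, 0.1448]
orientation: [[-0.124, 0.992, 0.005], [0.992, 0.124, 0.0], [-0.0, 0.005, -1.0]]
contact_force: [-0.2, -1.0, 0.2]
width: 0.293
```

Request:
jog_arm(motion=[{"linear":[-40,-9,0],"spin":0},{"linear":[-40,-9,0],"spin":0},{"linear":[-40,-9,0],"spin":0},{"linear":[-40,-9,0],"spin":0},{"linear":[-40,-9,0],"spin":0}])

```text
time_s: 4.02
position: [0.4541, -0.292, 0.1426]
orientation: [[-0.121, 0.993, -0.0], [0.993, 0.121, 0.0], [0.0, 0.0, -1.0]]
contact_force: [0.5, 0.0, 0.4]
width: 0.297
```

Request:
jog_arm(motion=[{"linear":[-35,-9,0],"spin":0},{"linear":[-10,-2,30],"spin":0},{"linear":[0,0,30],"spin":0},{"linear":[0,0,0],"spin":0}])

```text
time_s: 4.35
position: [0.4456, -0.3352, 0.0778]
orientation: [[-0.119, 0.993, -0.008], [0.993, 0.119, 0.004], [0.005, -0.007, -1.0]]
contact_force: [-1.2, 1.7, 0.1]
width: 0.29
```

Request:
jog_arm(motion=[{"linear":[0,0,0],"spin":0},{"linear":[0,0,0],"spin":0},{"linear":[0,0,0],"spin":0},{"linear":[0,0,0],"spin":0}], jaw=0.5)

```text
time_s: 4.68
position: [0.4506, -0.3361, 0.0844]
orientation: [[-0.122, 0.993, 0.003], [0.993, 0.122, -0.001], [-0.002, 0.002, -1.0]]
contact_force: [0.2, -0.1, 0.2]
width: 0.495
```

Request:
jog_arm(motion=[{"linear":[0,0,-30],"spin":0},{"linear":[0,0,-40],"spin":0},{"linear":[30,0,-20],"spin":0},{"linear":[36,18,0],"spin":0},{"linear":[36,18,0],"spin":0}])

```text
time_s: 5.1
position: [0.4738, -0.2308, 0.1759]
orientation: [[-0.117, 0.993, 0.006], [0.993, 0.117, -0.002], [-0.003, 0.005, -1.0]]
contact_force: [1.4, 0.4, 0.7]
width: 0.497
```

Request:
jog_arm(motion=[{"linear":[36,18,0],"spin":0},{"linear":[36,18,0],"spin":0},{"linear":[36,18,0],"spin":0},{"linear":[36,18,0],"spin":0},{"linear":[36,18,0],"spin":0}], jaw=0.8)

```text
time_s: 5.52
position: [0.5411, -0.0388, 0.1742]
orientation: [[-0.121, 0.993, 0.002], [0.993, 0.121, -0.0], [-0.0, 0.002, -1.0]]
contact_force: [1.2, 0.6, 0.5]
width: 0.794
```

```bash
python3 to.py 0.583 0.0365 0.047 6;python3 - <<'E'
from h import *
p=get_image("side");save(p,"s1")
E
```

```text
t 5.52 pos [ 0.5411 -0.0388  0.1742] F [1.2 0.6 0.5] w 69.8 jawdeg 7.0 q7 0.07
tool mm [ 69.7  50.4 127.3]
spin 0.017
```

View pics/s1.png

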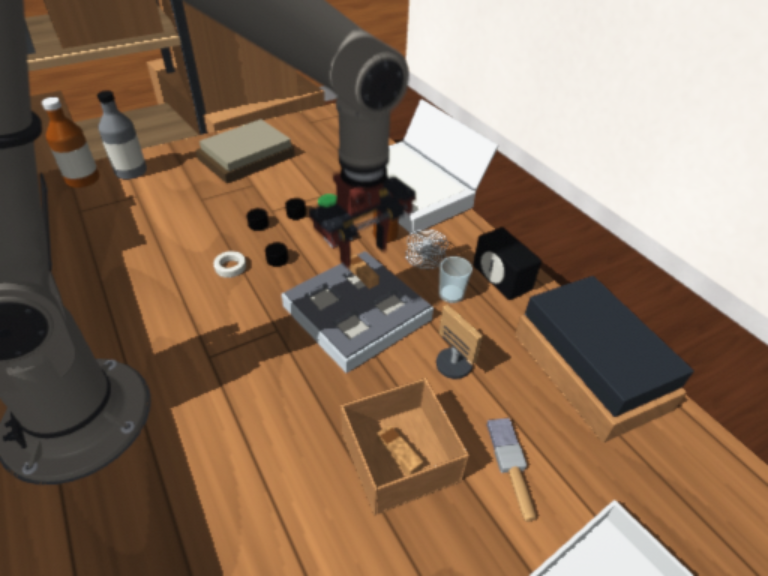

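First offcut is in the bin (at 402,455) and the second still sits on the far left pocket (367,273). Now picking the second.

Request:
jog_arm(motion=[{"linear":[33,25,0],"spin":0.017},{"linear":[33,25,0],"spin":0},{"linear":[4,1,38],"spin":0},{"linear":[0,0,41],"spin":0},{"linear":[0,0,36],"spin":0}])

```text
time_s: 5.98
position: [0.5841, 0.0359, 0.0575]
orientation: [[-0.107, 0.994, 0.003], [0.994, 0.107, 0.001], [0.0, 0.003, -1.0]]
contact_force: [-0.5, -0.5, -0.0]
width: 0.8
```

Request:
jog_arm(motion=[{"linear":[0,0,12],"spin":0},{"linear":[0,0,0],"spin":0},{"linear":[0,0,0],"spin":0}])

```text
time_s: 6.23
position: [0.5837, 0.0342, 0.0465]
orientation: [[-0.104, 0.995, 0.001], [0.995, 0.104, -0.0], [-0.0, 0.001, -1.0]]
contact_force: [-0.2, 0.4, -0.4]
width: 0.8
```

```bash
python3 to.py 0.583 0.0365 0.047 6
```

```text
t 6.23 pos [0.5837 0.0342 0.0465] F [-0.2  0.4 -0.4] w 70.4 jawdeg 6.0 q7 -0.08
tool mm [ 2.4 -0.4 -0.5]
spin -0.001
```

Request:
jog_arm(motion=[{"linear":[2,0,0],"spin":0},{"linear":[0,0,0],"spin":0},{"linear":[0,0,0],"spin":0},{"linear":[0,0,0],"spin":0},{"linear":[0,0,0],"spin":0}], jaw=0.0)

```text
time_s: 6.65
position: [0.5833, 0.0362, 0.0462]
orientation: [[-0.104, 0.995, 0.001], [0.995, 0.104, 0.0], [-0.0, 0.001, -1.0]]
contact_force: [-0.2, -0.6, -0.5]
width: 0.459
```

Request:
jog_arm(motion=[{"linear":[0,0,0],"spin":0},{"linear":[0,0,0],"spin":0},{"linear":[0,0,0],"spin":0},{"linear":[0,0,0],"spin":0},{"linear":[0,0,0],"spin":0}])

```text
time_s: 7.07
position: [0.583, 0.0362, 0.0457]
orientation: [[-0.104, 0.995, 0.0], [0.995, 0.104, -0.0], [-0.0, 0.0, -1.0]]
contact_force: [-1.0, -0.7, 1.7]
width: 0.294
```

Request:
jog_arm(motion=[{"linear":[0,0,-25],"spin":0},{"linear":[0,0,-40],"spin":0},{"linear":[-20,-9,-30],"spin":0},{"linear":[-36,-18,0],"spin":0},{"linear":[-36,-18,0],"spin":0}])

```text
time_s: 7.48
position: [0.5495, -0.0595, 0.143]
orientation: [[-0.107, 0.994, 0.005], [0.994, 0.107, 0.001], [-0.0, 0.005, -1.0]]
contact_force: [-0.1, -1.1, -0.5]
width: 0.29
```

Request:
jog_arm(motion=[{"linear":[-36,-18,0],"spin":0},{"linear":[-36,-18,0],"spin":0},{"linear":[-36,-18,0],"spin":0},{"linear":[-36,-18,0],"spin":0},{"linear":[-36,-18,0],"spin":0}])

```text
time_s: 7.9
position: [0.4759, -0.2499, 0.1407]
orientation: [[-0.104, 0.995, 0.0], [0.995, 0.104, 0.0], [-0.0, 0.0, -1.0]]
contact_force: [1.1, 0.1, 0.6]
width: 0.293
```

```bash
python3 to.py 0.45 -0.336 0.09 6
```

```text
t 7.9 pos [ 0.4759 -0.2499  0.1407] F [1.1 0.1 0.6] w 25.8 jawdeg 6.0 q7 0.5
tool mm [-82.9 -34.7  50.7]
spin -0.001
```

Request:
jog_arm(motion=[{"linear":[-36,-16,0],"spin":0},{"linear":[-36,-16,0],"spin":0},{"linear":[-11,-3,25],"spin":0},{"linear":[0,0,30],"spin":0},{"linear":[0,0,0],"spin":0}])

```text
time_s: 8.32
position: [0.4472, -0.3339, 0.0812]
orientation: [[-0.101, 0.995, -0.007], [0.995, 0.101, 0.004], [0.004, -0.006, -1.0]]
contact_force: [0.6, 1.4, -0.5]
width: 0.293
```

Request:
jog_arm(motion=[{"linear":[0,0,0],"spin":0},{"linear":[0,0,0],"spin":0},{"linear":[0,0,0],"spin":0},{"linear":[0,0,0],"spin":0}], jaw=0.5)

```text
time_s: 8.65
position: [0.4521, -0.3344, 0.0872]
orientation: [[-0.105, 0.994, 0.002], [0.994, 0.105, -0.001], [-0.001, 0.002, -1.0]]
contact_force: [1.0, 0.2, 0.8]
width: 0.499
```

Request:
jog_arm(motion=[{"linear":[0,0,-35],"spin":0},{"linear":[0,0,-41],"spin":0},{"linear":[20,0,-35],"spin":0},{"linear":[40,0,-10],"spin":0},{"linear":[40,0,-10],"spin":0}])

```text
time_s: 9.07
position: [0.4416, -0.2352, 0.22]
orientation: [[-0.101, 0.995, 0.006], [0.995, 0.101, -0.002], [-0.003, 0.005, -1.0]]
contact_force: [0.3, 0.8, -0.9]
width: 0.499
```

Request:
jog_arm(motion=[{"linear":[41,0,-3],"spin":0},{"linear":[41,0,-3],"spin":0},{"linear":[41,0,-3],"spin":0},{"linear":[41,0,-3],"spin":0},{"linear":[41,0,-3],"spin":0}], jaw=1.0)

```text
time_s: 9.48
position: [0.4188, -0.0291, 0.2331]
orientation: [[-0.104, 0.995, 0.003], [0.995, 0.104, -0.0], [-0.001, 0.003, -1.0]]
contact_force: [1.2, -0.5, 0.5]
width: 0.843
```

```bash
python3 to.py 0.45 0.2 0.25 10;python3 - <<'E'
from h import *
p=get_image("side");save(p,"s2")
s=sense();p=get_image("wrist");save(p,"w2");np.savez("w2.npz",c=cloud(p,s),p=p["pixels"])
E
```

```text
t 9.48 pos [ 0.4188 -0.0291  0.2331] F [ 1.2 -0.5  0.5] w 74.2 jawdeg 6.0 q7 0.02
tool mm [224.6  55.  -16.9]
spin -0.07
```

View pics/s2.png

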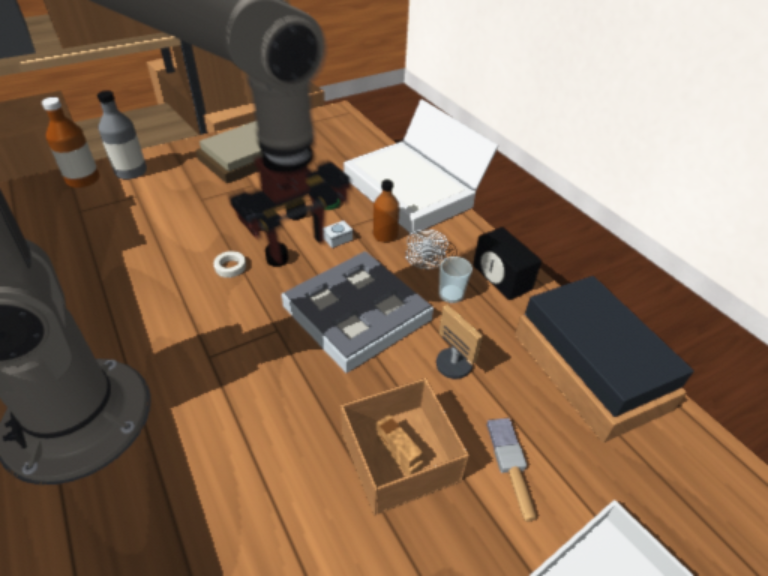

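View pics/w2.png

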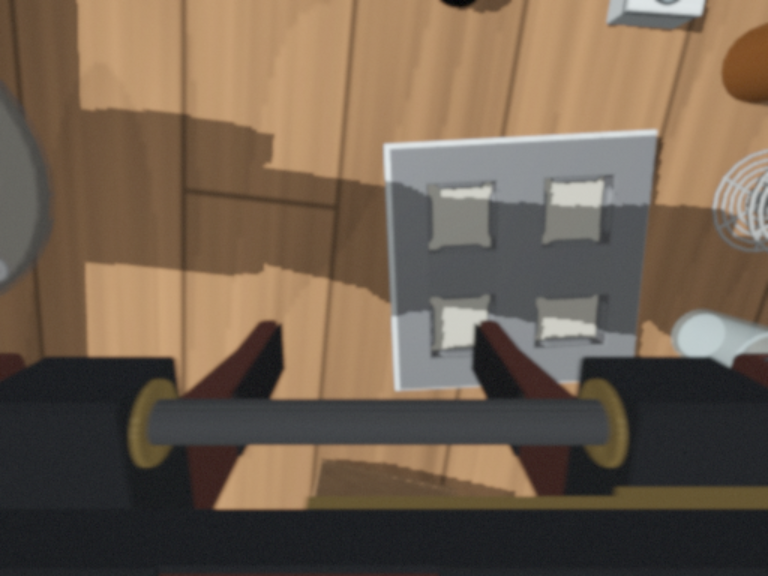

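Both offcuts are in the bin (400,445), all four pockets are clear, and the wrist view shows the whole insert. I'll fit its pose from this view.

```bash
python3 - <<'E'
from fit import *
d=np.load("w2.npz");c=d["c"]
q=pts([c],.54,-.018,.14,.032,.047);print(len(q),rect(q),q.mean(0).round(4))
# pockets: points in interior with z 0.02-0.03
from scipy import ndimage
K=c.copy();m=np.isfinite(c[...,0])&(c[...,2]>.018)&(c[...,2]<.03)
lab,n=ndimage.label(m)
for i in range(1,n+1):
    w=c[lab==i]
    if len(w)>200: print(len(w),w.mean(0).round(4),rect(w))
import itertools
a=np.radians(9.2);
for cx,cy,a in((.5404,-.0177,9.2),):
    a=np.radians(a)
    for x,y in itertools.product((-.0475,.0475),(.0475,-.0475)):print((round(cx+x*np.cos(a)-y*np.sin(a),4),round(cy+x*np.sin(a)+y*np.cos(a),4)))
E
```

```text
20721 (array([ 0.5375, -0.0179]), array([219. , 218.8]), 9.3) [ 5.315e-01 -4.000e-04  4.140e-02]
246 [0.6052 0.1909 0.0242] (array([0.6098, 0.19  ]), array([11.4, 56.8]), 172.3)
405 [0.6944 0.1643 0.024 ] (array([0.6986, 0.1659]), array([23.7, 57.4]), 109.3)
1460 [0.5804 0.0372 0.0245] (array([0.5798, 0.037 ]), array([51.3, 55.3]), 99.4)
1503 [0.484  0.0215 0.0245] (array([0.4841, 0.0212]), array([53.9, 55.3]), 99.3)
1049 [ 0.4967 -0.0732  0.0244] (array([ 0.4993, -0.0745]), array([54.9, 51. ]), 9.9)
1049 [ 0.596  -0.0592  0.0245] (array([ 0.5949, -0.0583]), array([57.1, 42.8]), 9.2)
216 [ 0.7177 -0.058   0.024 ] (array([ 0.7223, -0.0577]), array([50.7, 18. ]), 59.3)
397 [ 0.4367 -0.2571  0.0238] (array([ 0.4449, -0.2582]), array([  3.6, 127. ]), 172.3)
(np.float64(0.4859), np.float64(0.0216))
(np.float64(0.5011), np.float64(-0.0722))
(np.float64(0.5797), np.float64(0.0368))
(np.float64(0.5949), np.float64(-0.057))
```

Request:
jog_arm(motion=[{"linear":[38,11,5],"spin":-0.01},{"linear":[38,11,5],"spin":-0.01},{"linear":[38,11,5],"spin":-0.01},{"linear":[38,11,5],"spin":-0.01},{"linear":[38,11,5],"spin":-0.01}], jaw=0.9)

```text
time_s: 10.0
position: [0.4508, 0.1657, 0.2075]
orientation: [[-0.153, 0.988, 0.002], [0.988, 0.153, 0.0], [-0.0, 0.002, -1.0]]
contact_force: [1.5, 0.3, 0.3]
width: 0.901
```

```bash
cat > look.py <<'E'
# look.py tag : wrist + side + scene, report canisters & loupe tops from depth
from fit import *
import sys
from scipy import ndimage
tag=sys.argv[1]
s=sense();P=[("wrist",get_image("wrist"))]
for n in("scene","side"):P.append((n,get_image(n)))
print("t",round(s["time_s"],2),"pos",np.round(s["position"],4))
for n,p in P:
    save(p,n[0]+"_"+tag);c=cloud(p,s);px=p["pixels"]
    m=np.isfinite(c[...,0])&(c[...,2]>.029)&(c[...,2]<.038)&(c[...,0]>.3)&(c[...,0]<.7)&(c[...,1]>.1)&(c[...,1]<.5)
    lab,k=ndimage.label(m)
    for i in range(1,k+1):
        w=c[lab==i];r,wh,a=rect(w) if len(w)>40 else (0,[0,0],0)
        if 35<min(wh) and max(wh)<70: print(n,len(w),r,wh,a,"circ",circ(w,0),"col",px[lab==i].mean().round())
E
python3 look.py 3; python3 to.py 0.4615 0.21 0.2 9.3
```

```text
t 10.0 pos [0.4508 0.1657 0.2075]
wrist 1965 [0.564  0.3476] [49.8 47.9] 9.7 circ (array([0.5643, 0.3487]), 0.0256) col 25.0
wrist 1449 [0.4567 0.2115] [49.1 49.4] 144.4 circ (array([0.457 , 0.2114]), 0.0251) col 42.0
wrist 1658 [0.61   0.2103] [57.7 40.4] 2.7 circ (array([0.6101, 0.2102]), 0.0346) col 167.0
scene 179 [0.4608 0.2116] [49.3 48.3] 19.4 circ (array([0.4607, 0.2126]), 0.027) col 24.0
scene 242 [0.6144 0.2101] [59.2 41.7] 4.0 circ (array([0.6133, 0.2113]), 0.0342) col 164.0
scene 214 [0.4704 0.353 ] [50.  46.9] 43.8 circ (array([0.4717, 0.3522]), 0.0256) col 29.0
scene 241 [0.5683 0.3483] [50.4 47.8] 33.5 circ (array([0.5695, 0.348 ]), 0.0263) col 28.0
side 96 [0.5652 0.3449] [46.6 48.2] 164.9 circ (array([0.5662, 0.346 ]), 0.0267) col 20.0
side 103 [0.4679 0.3494] [49.9 47.6] 85.4 circ (array([0.4669, 0.3495]), 0.0261) col 17.0
side 126 [0.6109 0.2101] [56.7 45. ] 3.0 circ (array([0.6125, 0.2085]), 0.0321) col 161.0
side 127 [0.4588 0.2084] [49.  48.7] 5.2 circ (array([0.4589, 0.209 ]), 0.0267) col 17.0
t 10.15 pos [0.4503 0.1671 0.2071] F [ 0.5 -1.2  0.4] w 79.5 jawdeg 9.2 q7 -0.39
tool mm [40.6 17.9  7.1]
spin -0.003
```

View pics/w_3.png

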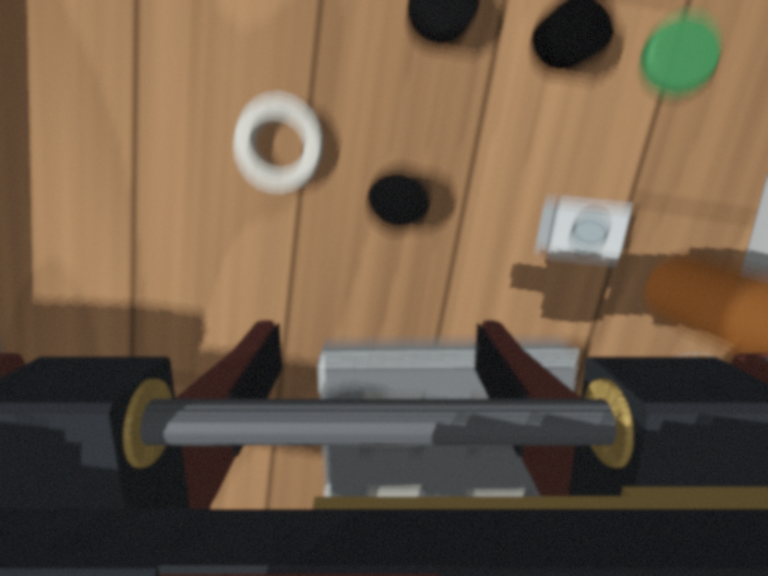

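Request:
jog_arm(motion=[{"linear":[21,8,25],"spin":0},{"linear":[21,7,30],"spin":0},{"linear":[0,0,41],"spin":0},{"linear":[0,0,41],"spin":0},{"linear":[0,0,30],"spin":0}])

```text
time_s: 10.57
position: [0.4584, 0.2058, 0.0377]
orientation: [[-0.152, 0.988, -0.0], [0.988, 0.152, -0.002], [-0.002, -0.001, -1.0]]
contact_force: [0.4, 0.3, -0.6]
width: 0.899
```

Request:
jog_arm(motion=[{"linear":[0,0,13],"spin":0},{"linear":[0,0,5],"spin":0},{"linear":[0,0,0],"spin":0},{"linear":[0,0,0],"spin":0}])

```text
time_s: 10.9
position: [0.4597, 0.2074, 0.0227]
orientation: [[-0.152, 0.988, 0.002], [0.988, 0.152, 0.0], [-0.0, 0.002, -1.0]]
contact_force: [-0.2, 0.2, 0.6]
width: 0.902
```

```bash
python3 to.py 0.459 0.211 0.02 9.3
```

```text
t 10.9 pos [0.4597 0.2074 0.0227] F [-0.2  0.2  0.6] w 79.3 jawdeg 8.8 q7 -0.61
tool mm [ 3.7 -0.1  2.7]
spin -0.009
```

Request:
jog_arm(motion=[{"linear":[3.5,0,2.5],"spin":-0.009},{"linear":[0,0,0],"spin":0},{"linear":[0,0,0],"spin":0}])

```text
time_s: 11.15
position: [0.4587, 0.212, 0.0201]
orientation: [[-0.163, 0.987, 0.002], [0.987, 0.163, 0.001], [0.001, 0.002, -1.0]]
contact_force: [0.3, -0.8, 1.0]
width: 0.9
```

Request:
jog_arm(motion=[{"linear":[0,0,0],"spin":0},{"linear":[0,0,0],"spin":0},{"linear":[0,0,0],"spin":0},{"linear":[0,0,0],"spin":0},{"linear":[0,0,0],"spin":0}], jaw=0.3, force=40)

```text
time_s: 11.57
position: [0.4581, 0.2114, 0.0192]
orientation: [[-0.162, 0.987, 0.0], [0.987, 0.162, 0.0], [0.0, 0.0, -1.0]]
contact_force: [1.4, -0.4, 1.0]
width: 0.566
```

Request:
jog_arm(motion=[{"linear":[0,0,0],"spin":0},{"linear":[0,0,0],"spin":0},{"linear":[0,0,0],"spin":0}])

```text
time_s: 11.82
position: [0.4581, 0.2114, 0.0192]
orientation: [[-0.162, 0.987, 0.0], [0.987, 0.162, -0.0], [-0.0, 0.0, -1.0]]
contact_force: [0.1, -0.1, 1.4]
width: 0.562
```

```bash
python3 to.py 0.4997 -0.0725 0.12 9.3
```

```text
t 11.82 pos [0.4581 0.2114 0.0192] F [ 0.1 -0.1  1.4] w 49.4 jawdeg 9.3 q7 -0.61
tool mm [-286.9   -5.  -100.8]
spin 0.001
```

Request:
jog_arm(motion=[{"linear":[0,0,-30],"spin":0},{"linear":[0,0,-41],"spin":0},{"linear":[-27,0,-30],"spin":0},{"linear":[-40,-1,0],"spin":0},{"linear":[-40,-1,0],"spin":0}])

```text
time_s: 12.23
position: [0.4749, 0.1059, 0.1223]
orientation: [[-0.165, 0.986, 0.005], [0.986, 0.165, 0.002], [0.001, 0.005, -1.0]]
contact_force: [0.8, 0.7, -1.5]
width: 0.559
```

Request:
jog_arm(motion=[{"linear":[-40,-1,0],"spin":0},{"linear":[-40,-1,0],"spin":0},{"linear":[-40,-1,0],"spin":0},{"linear":[-40,0,0],"spin":0},{"linear":[-20,0,0],"spin":0}])

```text
time_s: 12.65
position: [0.4994, -0.0781, 0.12]
orientation: [[-0.157, 0.988, -0.0], [0.988, 0.157, -0.002], [-0.002, -0.001, -1.0]]
contact_force: [-0.7, 0.3, -0.4]
width: 0.558
```

Request:
jog_arm(motion=[{"linear":[0,0,20],"spin":0},{"linear":[0,0,10],"spin":0},{"linear":[0,0,0],"spin":0},{"linear":[0,0,0],"spin":0}])

```text
time_s: 12.98
position: [0.4988, -0.0714, 0.0895]
orientation: [[-0.164, 0.986, -0.002], [0.986, 0.164, 0.001], [0.001, -0.002, -1.0]]
contact_force: [-0.4, 0.4, -0.5]
width: 0.563
```

```bash
python3 to.py 0.4997 -0.0725 0.065 9.3
```

```text
t 12.98 pos [ 0.4988 -0.0714  0.0895] F [-0.4  0.4 -0.5] w 49.5 jawdeg 9.4 q7 0.07
tool mm [-1.3  0.8 24.5]
spin 0.002
```

Request:
jog_arm(motion=[{"linear":[-1,0.5,15],"spin":0},{"linear":[0,0,10],"spin":0},{"linear":[0,0,6],"spin":0},{"linear":[0,0,3],"spin":0},{"linear":[0,0,0],"spin":0}])

```text
time_s: 13.4
position: [0.4999, -0.073, 0.0557]
orientation: [[-0.163, 0.987, -0.001], [0.987, 0.163, 0.0], [0.0, -0.001, -1.0]]
contact_force: [-0.3, -0.1, -0.5]
width: 0.561
```

Request:
jog_arm(motion=[{"linear":[0,0,2],"spin":0},{"linear":[0,0,2],"spin":0},{"linear":[0,0,0],"spin":0}], force=60)

```text
time_s: 13.65
position: [0.5007, -0.0731, 0.0527]
orientation: [[-0.163, 0.987, 0.001], [0.987, 0.163, 0.0], [0.0, 0.001, -1.0]]
contact_force: [-1.4, 0.8, 1.6]
width: 0.561
```

Request:
jog_arm(motion=[{"linear":[0,0,2],"spin":0},{"linear":[0,0,2],"spin":0},{"linear":[0,0,0],"spin":0},{"linear":[0,0,0],"spin":0}])

```text
time_s: 13.98
position: [0.5004, -0.073, 0.0482]
orientation: [[-0.163, 0.987, 0.0], [0.987, 0.163, 0.0], [0.0, 0.0, -1.0]]
contact_force: [-0.2, 2.2, -1.4]
width: 0.557
```

Request:
jog_arm(motion=[{"linear":[0,0,2],"spin":0},{"linear":[0,0,1],"spin":0},{"linear":[0,0,0],"spin":0},{"linear":[0,0,0],"spin":0}])

```text
time_s: 14.32
position: [0.5004, -0.0731, 0.0452]
orientation: [[-0.163, 0.987, 0.0], [0.987, 0.163, 0.0], [0.0, 0.0, -1.0]]
contact_force: [-1.2, 3.5, 1.9]
width: 0.559
```

Request:
jog_arm(motion=[{"linear":[0,0,2],"spin":0},{"linear":[0,0,0],"spin":0},{"linear":[0,0,0],"spin":0}])

```text
time_s: 14.57
position: [0.5004, -0.0731, 0.0432]
orientation: [[-0.162, 0.987, 0.0], [0.987, 0.162, 0.0], [0.0, 0.0, -1.0]]
contact_force: [-1.4, 3.3, 3.7]
width: 0.553
```

Request:
jog_arm(motion=[{"linear":[0,0,0],"spin":0},{"linear":[0,0,0],"spin":0},{"linear":[0,0,0],"spin":0},{"linear":[0,0,-10],"spin":0},{"linear":[0,0,-30],"spin":0}], jaw=0.8)

```text
time_s: 14.98
position: [0.4976, -0.0737, 0.0809]
orientation: [[-0.162, 0.987, -0.007], [0.987, 0.162, 0.0], [0.001, -0.007, -1.0]]
contact_force: [1.1, -0.9, -0.2]
width: 0.799
```

```bash
python3 - <<'E'
from fit import *
s=sense();print(s["position"])
for n in("side","scene"):
    p=get_image(n);save(p,n+"4");c=cloud(p,s);q=pts([c],.5,-.073,.02,.02,.09);print(n,len(q),np.percentile(q[:,2],[5,25,50,75,95]).round(4) if len(q) else 0)
    im=cv2.cvtColor(p["pixels"],cv2.COLOR_RGB2BGR)
    cv2.imwrite(f"pics/{n}4c.png",cv2.resize(im[130:290,150:350],None,fx=3.5,fy=3.5))
E
```

```text
[ 0.49759548 -0.07373059  0.08094717]
side 161 [0.0391 0.0552 0.0564 0.0575 0.0593]
scene 98 [0.0444 0.0543 0.0563 0.0573 0.0591]
```

View pics/side4c.png

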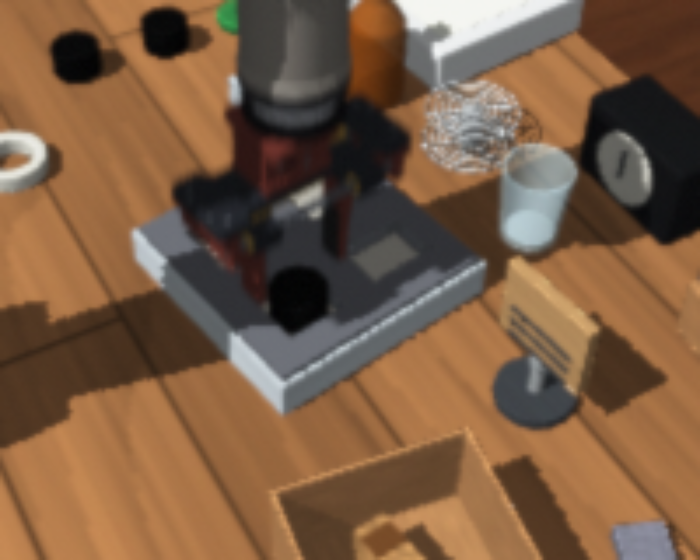

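Request:
jog_arm(motion=[{"linear":[0,2,0],"spin":0},{"linear":[0,0,0],"spin":0},{"linear":[0,0,0],"spin":0},{"linear":[0,0,0],"spin":0},{"linear":[0,0,0],"spin":0}], jaw=0.0)

```text
time_s: 15.5
position: [0.5018, -0.0731, 0.0825]
orientation: [[-0.162, 0.987, -0.001], [0.987, 0.162, 0.0], [0.0, -0.001, -1.0]]
contact_force: [0.3, 0.4, 0.2]
width: 0.461
```

Request:
jog_arm(motion=[{"linear":[0,0,0],"spin":0},{"linear":[0,0,0],"spin":0},{"linear":[0,0,0],"spin":0},{"linear":[0,0,0],"spin":0},{"linear":[0,0,0],"spin":0}])

```text
time_s: 15.92
position: [0.5023, -0.0731, 0.0831]
orientation: [[-0.162, 0.987, -0.0], [0.987, 0.162, 0.0], [0.0, -0.0, -1.0]]
contact_force: [0.6, -1.0, -0.4]
width: 0.08
```

Request:
jog_arm(motion=[{"linear":[0,0,8],"spin":0},{"linear":[0,0,8],"spin":0},{"linear":[0,0,3],"spin":0},{"linear":[0,0,2],"spin":0},{"linear":[0,0,0],"spin":0}])

```text
time_s: 16.33
position: [0.5018, -0.0731, 0.0613]
orientation: [[-0.162, 0.987, -0.001], [0.987, 0.162, 0.0], [0.0, -0.001, -1.0]]
contact_force: [0.2, -0.1, 0.4]
width: 0.004
```

Request:
jog_arm(motion=[{"linear":[0,0,2],"spin":0},{"linear":[0,0,2],"spin":0},{"linear":[0,0,1],"spin":0},{"linear":[0,0,0],"spin":0},{"linear":[0,0,0],"spin":0}])

```text
time_s: 16.75
position: [0.5026, -0.0732, 0.0583]
orientation: [[-0.162, 0.987, 0.001], [0.987, 0.162, -0.0], [-0.0, 0.001, -1.0]]
contact_force: [-3.8, 1.0, 12.7]
width: 0.006
```

Request:
jog_arm(motion=[{"linear":[0,0,2],"spin":0},{"linear":[0,0,2],"spin":0},{"linear":[0,0,0],"spin":0},{"linear":[0,0,0],"spin":0}])

```text
time_s: 17.08
position: [0.5028, -0.0732, 0.058]
orientation: [[-0.162, 0.987, 0.001], [0.987, 0.162, -0.001], [-0.002, 0.001, -1.0]]
contact_force: [-18.6, 1.4, 57.2]
width: 0.006
```

Request:
jog_arm(motion=[{"linear":[0,0,-15],"spin":0},{"linear":[0,0,-40],"spin":0},{"linear":[15,0,-36],"spin":0},{"linear":[39,3,-10],"spin":0},{"linear":[39,3,-10],"spin":0}])

```text
time_s: 17.5
position: [0.4944, 0.0192, 0.1666]
orientation: [[-0.158, 0.987, 0.005], [0.987, 0.158, -0.0], [-0.001, 0.004, -1.0]]
contact_force: [0.7, 0.5, -0.5]
width: 0.006
```

Request:
jog_arm(motion=[{"linear":[40,3,-8],"spin":0},{"linear":[40,3,-6],"spin":0},{"linear":[40,3,0],"spin":0},{"linear":[40,3,0],"spin":0},{"linear":[40,3,0],"spin":0}], jaw=0.9)

```text
time_s: 17.92
position: [0.4751, 0.2213, 0.1786]
orientation: [[-0.162, 0.987, 0.001], [0.987, 0.162, 0.0], [0.0, 0.001, -1.0]]
contact_force: [1.7, 0.1, -0.2]
width: 0.343
```

Request:
jog_arm(motion=[{"linear":[40,4,0],"spin":0},{"linear":[40,4,0],"spin":0},{"linear":[0,0,0],"spin":0}])

```text
time_s: 18.17
position: [0.4679, 0.3093, 0.1789]
orientation: [[-0.172, 0.985, 0.0], [0.985, 0.172, 0.006], [0.006, 0.001, -1.0]]
contact_force: [0.6, 1.4, 1.0]
width: 0.578
```

```bash
python3 look.py 5; python3 to.py 0.469 0.351 0.02 9.3
```

```text
t 18.17 pos [0.4679 0.3093 0.1789]
wrist 1713 [0.466  0.3531] [49.5 48.8] 10.0 circ (array([0.4662, 0.3527]), 0.0251) col 30.0
wrist 1668 [0.5641 0.349 ] [49.4 49.8] 163.8 circ (array([0.5642, 0.3488]), 0.0252) col 22.0
scene 245 [0.6145 0.2102] [57.5 41.7] 3.2 circ (array([0.6144, 0.2106]), 0.0345) col 190.0
scene 217 [0.4706 0.3528] [50.3 47.4] 39.6 circ (array([0.4712, 0.3519]), 0.026) col 29.0
scene 244 [0.5684 0.3493] [49.5 48.6] 26.7 circ (array([0.5681, 0.3482]), 0.0258) col 28.0
side 93 [0.5651 0.3439] [46.6 49.3] 177.9 circ (array([0.5657, 0.3455]), 0.0263) col 20.0
side 102 [0.4682 0.3487] [47.7 48. ] 119.1 circ (array([0.4674, 0.3499]), 0.0256) col 17.0
side 137 [0.6113 0.2082] [56.9 44.3] 2.8 circ (array([0.6115, 0.2071]), 0.0347) col 184.0
t 18.32 pos [0.4702 0.2995 0.1779] F [ 0.7 -0.9  0.6] w 62.6 jawdeg 9.4 q7 -0.66
tool mm [ 51.1   7.3 157.8]
spin 0.002
```

View pics/s_5.png

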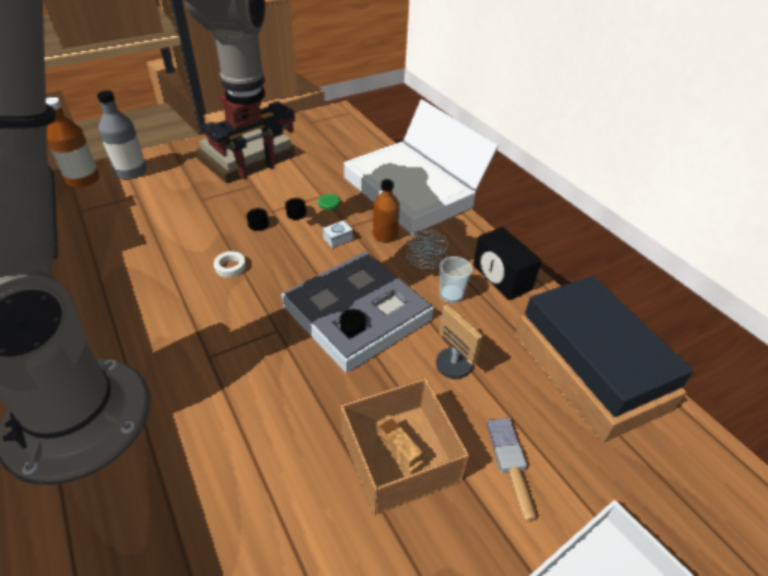

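Request:
jog_arm(motion=[{"linear":[26,3,25],"spin":0},{"linear":[26,3.5,30],"spin":0},{"linear":[0,0,41],"spin":0},{"linear":[0,0,30],"spin":0},{"linear":[0,0,16],"spin":0}])

```text
time_s: 18.73
position: [0.4674, 0.3483, 0.0323]
orientation: [[-0.16, 0.987, -0.004], [0.987, 0.16, -0.004], [-0.004, -0.004, -1.0]]
contact_force: [-0.6, -0.9, -0.2]
width: 0.898
```

Request:
jog_arm(motion=[{"linear":[0,0,8],"spin":0},{"linear":[0,0,4],"spin":0},{"linear":[0,0,0],"spin":0},{"linear":[0,0,0],"spin":0}])

```text
time_s: 19.07
position: [0.4695, 0.3519, 0.0254]
orientation: [[-0.161, 0.987, 0.002], [0.987, 0.161, 0.001], [0.001, 0.002, -1.0]]
contact_force: [0.1, 0.3, -0.7]
width: 0.897
```

```bash
python3 to.py 0.4683 0.352 0.02 9.3
```

```text
t 19.07 pos [0.4695 0.3519 0.0254] F [ 0.1  0.3 -0.7] w 79.0 jawdeg 9.3 q7 -0.84
tool mm [ 0.2 -1.2  5.4]
spin -0.0
```

Request:
jog_arm(motion=[{"linear":[0,0,5],"spin":0},{"linear":[0,0,0],"spin":0},{"linear":[0,0,0],"spin":0},{"linear":[0,0,0],"spin":0}])

```text
time_s: 19.4
position: [0.4686, 0.3522, 0.0196]
orientation: [[-0.162, 0.987, 0.001], [0.987, 0.162, 0.0], [0.0, 0.001, -1.0]]
contact_force: [0.5, 0.2, -0.0]
width: 0.899
```

Request:
jog_arm(motion=[{"linear":[0,0,0],"spin":0},{"linear":[0,0,0],"spin":0},{"linear":[0,0,0],"spin":0},{"linear":[0,0,0],"spin":0},{"linear":[0,0,0],"spin":0}], jaw=0.3, force=60)

```text
time_s: 19.82
position: [0.4684, 0.352, 0.0192]
orientation: [[-0.162, 0.987, 0.0], [0.987, 0.162, 0.0], [-0.0, 0.0, -1.0]]
contact_force: [0.4, 0.3, 0.5]
width: 0.56
```

Request:
jog_arm(motion=[{"linear":[0,0,0],"spin":0},{"linear":[0,0,0],"spin":0},{"linear":[0,0,0],"spin":0}])

```text
time_s: 20.07
position: [0.4684, 0.352, 0.0192]
orientation: [[-0.162, 0.987, 0.0], [0.987, 0.162, 0.0], [0.0, 0.0, -1.0]]
contact_force: [0.1, 0.2, 0.9]
width: 0.556
```

```bash
python3 to.py 0.4848 0.0213 0.09 9.3
```

```text
t 20.07 pos [0.4684 0.352  0.0192] F [0.1 0.2 0.9] w 48.9 jawdeg 9.3 q7 -0.84
tool mm [-329.   -37.5  -70.8]
spin 0.001
```

Request:
jog_arm(motion=[{"linear":[0,0,-30],"spin":0},{"linear":[0,0,-41],"spin":0},{"linear":[-27,-3,-29],"spin":0},{"linear":[-40,-5,0],"spin":0},{"linear":[-40,-5,0],"spin":0}])

```text
time_s: 20.48
position: [0.4738, 0.245, 0.1213]
orientation: [[-0.165, 0.986, 0.004], [0.986, 0.165, 0.003], [0.002, 0.004, -1.0]]
contact_force: [1.5, -1.2, -1.0]
width: 0.557
```

Request:
jog_arm(motion=[{"linear":[-40,-5,0],"spin":0},{"linear":[-40,-5,0],"spin":0},{"linear":[-40,-5,0],"spin":0},{"linear":[-40,-5,0],"spin":0},{"linear":[-40,-3,0],"spin":0}])

```text
time_s: 20.9
position: [0.4819, 0.0412, 0.1192]
orientation: [[-0.163, 0.987, -0.0], [0.987, 0.163, -0.0], [-0.0, -0.0, -1.0]]
contact_force: [0.8, -0.3, -0.8]
width: 0.557
```

Request:
jog_arm(motion=[{"linear":[-22,-1,10],"spin":0},{"linear":[0,0,10],"spin":0},{"linear":[0,0,10],"spin":0},{"linear":[0,0,0],"spin":0},{"linear":[0,0,0],"spin":0}])

```text
time_s: 21.32
position: [0.4846, 0.023, 0.0885]
orientation: [[-0.165, 0.986, -0.002], [0.986, 0.165, 0.001], [0.001, -0.002, -1.0]]
contact_force: [0.5, 0.8, -1.0]
width: 0.559
```

```bash
python3 to.py 0.485 0.0217 0.065 9.3
```

```text
t 21.32 pos [0.4846 0.023  0.0885] F [ 0.5  0.8 -1. ] w 49.2 jawdeg 9.5 q7 -0.17
tool mm [-1.4  0.2 23.5]
spin 0.003
```

Request:
jog_arm(motion=[{"linear":[-1,0,15],"spin":0},{"linear":[0,0,10],"spin":0},{"linear":[0,0,6],"spin":0},{"linear":[0,0,4],"spin":0},{"linear":[0,0,2],"spin":0}])

```text
time_s: 21.73
position: [0.4851, 0.021, 0.052]
orientation: [[-0.163, 0.987, -0.001], [0.987, 0.163, 0.0], [0.0, -0.001, -1.0]]
contact_force: [-3.3, -0.3, 7.9]
width: 0.56
```

Request:
jog_arm(motion=[{"linear":[0,0,2],"spin":0},{"linear":[0,0,2],"spin":0},{"linear":[0,0,2],"spin":0},{"linear":[0,0,1],"spin":0},{"linear":[0,0,0],"spin":0}])

```text
time_s: 22.15
position: [0.4853, 0.0208, 0.0454]
orientation: [[-0.163, 0.987, -0.0], [0.987, 0.163, 0.0], [0.0, -0.0, -1.0]]
contact_force: [-0.7, 0.2, 1.1]
width: 0.556
```

Request:
jog_arm(motion=[{"linear":[0,0,2],"spin":0},{"linear":[0,0,0],"spin":0},{"linear":[0,0,0],"spin":0}])

```text
time_s: 22.4
position: [0.4853, 0.0207, 0.0432]
orientation: [[-0.163, 0.987, -0.0], [0.987, 0.163, 0.0], [0.0, -0.0, -1.0]]
contact_force: [-1.3, 0.8, -0.7]
width: 0.555
```

Request:
jog_arm(motion=[{"linear":[0,0,0],"spin":0},{"linear":[0,0,0],"spin":0},{"linear":[0,0,0],"spin":0},{"linear":[0,0,-10],"spin":0},{"linear":[0,0,-20],"spin":0}], jaw=0.7)

```text
time_s: 22.82
position: [0.484, 0.0202, 0.0724]
orientation: [[-0.162, 0.987, -0.004], [0.987, 0.162, -0.0], [0.0, -0.004, -1.0]]
contact_force: [0.4, 0.1, -0.0]
width: 0.699
```

Request:
jog_arm(motion=[{"linear":[0,0,0],"spin":0},{"linear":[0,0,0],"spin":0},{"linear":[0,0,0],"spin":0},{"linear":[0,0,0],"spin":0},{"linear":[0,0,0],"spin":0}], jaw=0.0)

```text
time_s: 23.23
position: [0.4849, 0.0203, 0.0726]
orientation: [[-0.162, 0.987, -0.001], [0.987, 0.162, -0.0], [0.0, -0.001, -1.0]]
contact_force: [-0.1, -0.4, 0.5]
width: 0.36
```

Request:
jog_arm(motion=[{"linear":[0,0,0],"spin":0},{"linear":[0,0,0],"spin":0},{"linear":[0,0,0],"spin":0},{"linear":[0,0,3],"spin":0},{"linear":[0,0,3],"spin":0}])

```text
time_s: 23.65
position: [0.4855, 0.0204, 0.067]
orientation: [[-0.162, 0.987, 0.0], [0.987, 0.162, 0.0], [-0.0, 0.0, -1.0]]
contact_force: [-0.4, -0.2, -0.7]
width: 0.008
```

Request:
jog_arm(motion=[{"linear":[0,0,4],"spin":0},{"linear":[0,0,3],"spin":0},{"linear":[0,0,2],"spin":0},{"linear":[0,0,0],"spin":0},{"linear":[0,0,0],"spin":0}])

```text
time_s: 24.07
position: [0.4851, 0.0203, 0.0584]
orientation: [[-0.162, 0.987, -0.001], [0.987, 0.162, -0.0], [-0.0, -0.001, -1.0]]
contact_force: [-2.4, -0.6, 7.2]
width: 0.006
```

Request:
jog_arm(motion=[{"linear":[0,0,2],"spin":0},{"linear":[0,0,0],"spin":0},{"linear":[0,0,0],"spin":0}])

```text
time_s: 24.32
position: [0.4852, 0.0203, 0.0582]
orientation: [[-0.162, 0.987, -0.0], [0.987, 0.162, -0.001], [-0.001, -0.001, -1.0]]
contact_force: [-10.6, -1.2, 30.7]
width: 0.007
```

Request:
jog_arm(motion=[{"linear":[0,0,-15],"spin":0},{"linear":[0,0,-40],"spin":0},{"linear":[20,8,-34],"spin":0},{"linear":[34,15,-15],"spin":0},{"linear":[34,15,-15],"spin":0}])

```text
time_s: 24.73
position: [0.5096, 0.1133, 0.1772]
orientation: [[-0.159, 0.987, 0.003], [0.987, 0.159, -0.0], [-0.001, 0.003, -1.0]]
contact_force: [0.2, -0.5, -0.2]
width: 0.008
```

Request:
jog_arm(motion=[{"linear":[35,15,0],"spin":0},{"linear":[35,15,0],"spin":0},{"linear":[35,15,0],"spin":0},{"linear":[35,15,0],"spin":0},{"linear":[35,15,0],"spin":0}], jaw=0.9)

```text
time_s: 25.15
position: [0.5544, 0.2998, 0.1748]
orientation: [[-0.162, 0.987, -0.0], [0.987, 0.162, -0.0], [-0.0, -0.0, -1.0]]
contact_force: [0.1, -0.3, 0.6]
width: 0.343
```

Request:
jog_arm(motion=[{"linear":[0,0,0],"spin":0},{"linear":[0,0,0],"spin":0},{"linear":[0,0,0],"spin":0}])

```text
time_s: 25.4
position: [0.554, 0.2974, 0.1744]
orientation: [[-0.162, 0.987, -0.001], [0.987, 0.162, -0.001], [-0.001, -0.001, -1.0]]
contact_force: [-0.3, -0.8, -0.7]
width: 0.575
```

```bash
python3 look.py 6; python3 to.py 0.566 0.3485 0.02 9.3
```

```text
t 25.4 pos [0.554  0.2974 0.1744]
wrist 1794 [0.5646 0.3493] [48.6 48.6] 9.7 circ (array([0.5644, 0.3488]), 0.0251) col 29.0
scene 243 [0.6144 0.2106] [59.4 42.4] 4.0 circ (array([0.6137, 0.2119]), 0.0334) col 187.0
scene 243 [0.5686 0.3485] [49.6 47.5] 57.8 circ (array([0.569 , 0.3471]), 0.0267) col 28.0
side 94 [0.5655 0.3464] [47.2 50.3] 90.2 circ (array([0.5671, 0.3461]), 0.026) col 20.0
side 136 [0.6111 0.209 ] [46.  58.9] 179.6 circ (array([0.6123, 0.2085]), 0.0329) col 187.0
t 25.55 pos [0.5545 0.2961 0.175 ] F [-0.2  0.4 -0.5] w 62.5 jawdeg 9.2 q7 -0.6
tool mm [ 50.   19.8 154.9]
spin -0.002
```

View pics/s_6.png

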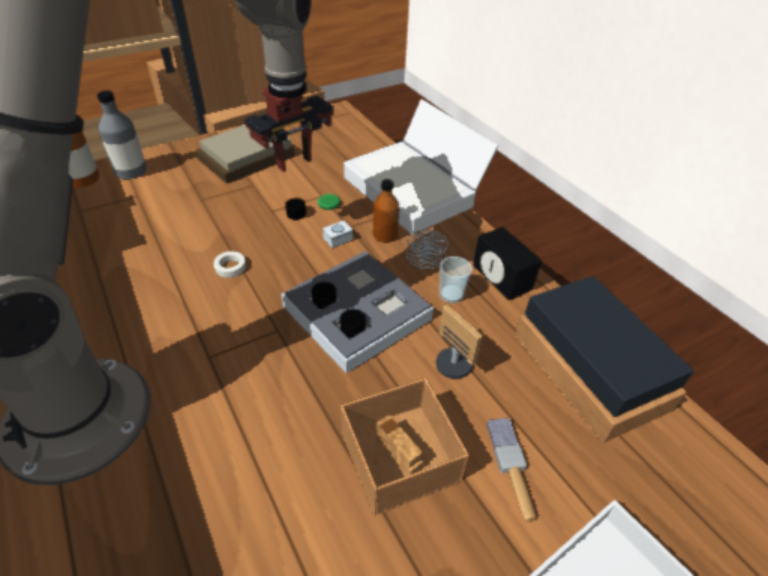

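Two canisters are seated at (352,322) and (323,294), and the third stands at (296,209). Picking it now.

Request:
jog_arm(motion=[{"linear":[25,10,25],"spin":0},{"linear":[25,10,28],"spin":0},{"linear":[0,0,41],"spin":0},{"linear":[0,0,30],"spin":0},{"linear":[0,0,16],"spin":0}], jaw=0.8)

```text
time_s: 25.97
position: [0.5641, 0.3481, 0.031]
orientation: [[-0.161, 0.987, -0.004], [0.987, 0.161, -0.004], [-0.003, -0.005, -1.0]]
contact_force: [-0.6, -0.4, -0.2]
width: 0.802
```

Request:
jog_arm(motion=[{"linear":[0,0,8],"spin":0},{"linear":[0,0,6],"spin":0},{"linear":[0,0,0],"spin":0},{"linear":[0,0,0],"spin":0}])

```text
time_s: 26.3
position: [0.5668, 0.3508, 0.0224]
orientation: [[-0.162, 0.987, 0.002], [0.987, 0.162, 0.001], [0.001, 0.002, -1.0]]
contact_force: [0.4, 0.4, -0.0]
width: 0.8
```

```bash
python3 to.py 0.566 0.3485 0.02 9.3
```

```text
t 26.3 pos [0.5668 0.3508 0.0224] F [ 0.4  0.4 -0. ] w 70.4 jawdeg 9.3 q7 -0.73
tool mm [-2.2 -1.1  2.4]
spin -0.0
```

Request:
jog_arm(motion=[{"linear":[-2,-0.5,2.5],"spin":0},{"linear":[0,0,0],"spin":0},{"linear":[0,0,0],"spin":0},{"linear":[0,0,0],"spin":0}])

```text
time_s: 26.63
position: [0.5661, 0.3488, 0.0194]
orientation: [[-0.162, 0.987, 0.001], [0.987, 0.162, 0.001], [0.0, 0.001, -1.0]]
contact_force: [-0.2, 0.8, 1.0]
width: 0.8
```

Request:
jog_arm(motion=[{"linear":[0,0,0],"spin":0},{"linear":[0,0,0],"spin":0},{"linear":[0,0,0],"spin":0},{"linear":[0,0,0],"spin":0},{"linear":[0,0,0],"spin":0}], jaw=0.3, force=60)

```text
time_s: 27.05
position: [0.5657, 0.3488, 0.0187]
orientation: [[-0.162, 0.987, 0.0], [0.987, 0.162, 0.0], [0.0, 0.0, -1.0]]
contact_force: [-0.9, 0.2, 1.0]
width: 0.557
```

Request:
jog_arm(motion=[{"linear":[0,0,0],"spin":0},{"linear":[0,0,0],"spin":0}])

```text
time_s: 27.22
position: [0.5657, 0.3488, 0.0187]
orientation: [[-0.162, 0.987, 0.0], [0.987, 0.162, 0.0], [0.0, 0.0, -1.0]]
contact_force: [1.0, 0.3, 0.6]
width: 0.554
```

```bash
python3 to.py 0.579 0.0365 0.09 9.3
```

```text
t 27.22 pos [0.5657 0.3488 0.0187] F [1.  0.3 0.6] w 48.7 jawdeg 9.3 q7 -0.73
tool mm [-310.3  -37.6  -71.3]
spin 0.001
```

Request:
jog_arm(motion=[{"linear":[0,0,-30],"spin":0},{"linear":[0,0,-41],"spin":0},{"linear":[-27,-3,-29],"spin":0},{"linear":[-40,-5,0],"spin":0},{"linear":[-40,-5,0],"spin":0}])

```text
time_s: 27.63
position: [0.5711, 0.2422, 0.1211]
orientation: [[-0.165, 0.986, 0.004], [0.986, 0.165, 0.003], [0.002, 0.005, -1.0]]
contact_force: [0.9, -1.0, -1.4]
width: 0.559
```

Request:
jog_arm(motion=[{"linear":[-40,-5,0],"spin":0},{"linear":[-40,-5,0],"spin":0},{"linear":[-40,-5,0],"spin":0},{"linear":[-40,-5,0],"spin":0},{"linear":[-35,-4,0],"spin":0}])

```text
time_s: 28.05
position: [0.5777, 0.0415, 0.1186]
orientation: [[-0.161, 0.987, -0.0], [0.987, 0.161, -0.001], [-0.001, -0.001, -1.0]]
contact_force: [0.5, 0.2, -0.3]
width: 0.556
```

Request:
jog_arm(motion=[{"linear":[-8,0,10],"spin":0},{"linear":[0,0,10],"spin":0},{"linear":[0,0,10],"spin":0},{"linear":[0,0,0],"spin":0},{"linear":[0,0,0],"spin":0}])

```text
time_s: 28.47
position: [0.5785, 0.0395, 0.0876]
orientation: [[-0.166, 0.986, -0.002], [0.986, 0.166, 0.001], [0.001, -0.002, -1.0]]
contact_force: [0.6, 0.6, -0.2]
width: 0.557
```

```bash
python3 to.py 0.579 0.0365 0.065 9.3
```

```text
t 28.47 pos [0.5785 0.0395 0.0876] F [ 0.6  0.6 -0.2] w 49.0 jawdeg 9.6 q7 -0.2
tool mm [-3.1 -0.  22.6]
spin 0.004
```

Request:
jog_arm(motion=[{"linear":[-2.5,0,14],"spin":0},{"linear":[0,0,10],"spin":0},{"linear":[0,0,6],"spin":0},{"linear":[0,0,4],"spin":0},{"linear":[0,0,2],"spin":0}])

```text
time_s: 28.88
position: [0.5797, 0.0355, 0.0529]
orientation: [[-0.163, 0.987, -0.001], [0.987, 0.163, 0.0], [0.0, -0.001, -1.0]]
contact_force: [-4.2, 0.9, 12.1]
width: 0.555
```

Request:
jog_arm(motion=[{"linear":[0,0,2],"spin":0},{"linear":[0,0,2],"spin":0},{"linear":[0,0,2],"spin":0},{"linear":[0,0,1],"spin":0},{"linear":[0,0,0],"spin":0}])

```text
time_s: 29.3
position: [0.5793, 0.036, 0.0459]
orientation: [[-0.164, 0.987, -0.001], [0.987, 0.164, 0.001], [0.001, -0.001, -1.0]]
contact_force: [-3.0, 3.0, 2.3]
width: 0.559
```

Request:
jog_arm(motion=[{"linear":[0,0,2],"spin":0},{"linear":[0,0,0],"spin":0},{"linear":[0,0,0],"spin":0}])

```text
time_s: 29.55
position: [0.5795, 0.0357, 0.0436]
orientation: [[-0.163, 0.987, -0.001], [0.987, 0.163, 0.001], [0.001, -0.0, -1.0]]
contact_force: [-4.0, 5.1, 0.2]
width: 0.558
```

Request:
jog_arm(motion=[{"linear":[0,0,0],"spin":0},{"linear":[0,0,0],"spin":0},{"linear":[0,0,0],"spin":0},{"linear":[0,0,-10],"spin":0},{"linear":[0,0,-20],"spin":0}], jaw=0.7)

```text
time_s: 29.97
position: [0.5785, 0.0335, 0.0726]
orientation: [[-0.162, 0.987, -0.004], [0.987, 0.162, -0.001], [-0.0, -0.004, -1.0]]
contact_force: [0.2, -0.7, -0.4]
width: 0.701
```

Request:
jog_arm(motion=[{"linear":[0,0,0],"spin":0},{"linear":[0,0,0],"spin":0},{"linear":[0,0,0],"spin":0},{"linear":[0,0,0],"spin":0},{"linear":[0,0,0],"spin":0}], jaw=0.0)

```text
time_s: 30.38
position: [0.5794, 0.0342, 0.073]
orientation: [[-0.162, 0.987, -0.001], [0.987, 0.162, -0.0], [-0.0, -0.001, -1.0]]
contact_force: [-0.7, 0.0, 0.0]
width: 0.36
```

Request:
jog_arm(motion=[{"linear":[0,0,0],"spin":0},{"linear":[0,0,0],"spin":0},{"linear":[0,0,0],"spin":0},{"linear":[0,0,3],"spin":0},{"linear":[0,0,3],"spin":0}])

```text
time_s: 30.8
position: [0.58, 0.0344, 0.0675]
orientation: [[-0.162, 0.987, 0.0], [0.987, 0.162, 0.0], [-0.0, 0.0, -1.0]]
contact_force: [-0.9, 0.9, 0.9]
width: 0.011
```

Request:
jog_arm(motion=[{"linear":[0,0,4],"spin":0},{"linear":[0,0,3],"spin":0},{"linear":[0,0,2],"spin":0},{"linear":[0,0,0],"spin":0},{"linear":[0,0,0],"spin":0}])

```text
time_s: 31.22
position: [0.5798, 0.0344, 0.0585]
orientation: [[-0.162, 0.987, -0.0], [0.987, 0.162, 0.0], [0.0, -0.0, -1.0]]
contact_force: [-0.0, -0.2, 0.1]
width: 0.008
```

Request:
jog_arm(motion=[{"linear":[0,0,2],"spin":0},{"linear":[0,0,0],"spin":0},{"linear":[0,0,0],"spin":0}])

```text
time_s: 31.47
position: [0.5799, 0.0344, 0.0583]
orientation: [[-0.162, 0.987, 0.0], [0.987, 0.162, -0.001], [-0.001, 0.0, -1.0]]
contact_force: [-6.3, -0.4, 18.5]
width: 0.003
```

Request:
jog_arm(motion=[{"linear":[0,0,1],"spin":0},{"linear":[0,0,0],"spin":0},{"linear":[0,0,0],"spin":0}])

```text
time_s: 31.72
position: [0.58, 0.0344, 0.0583]
orientation: [[-0.162, 0.987, 0.0], [0.987, 0.162, -0.001], [-0.001, 0.0, -1.0]]
contact_force: [-10.5, -0.2, 25.4]
width: 0.002
```

Request:
jog_arm(motion=[{"linear":[0,0,-15],"spin":0},{"linear":[0,0,-40],"spin":0},{"linear":[0,0,-40],"spin":-0.12},{"linear":[0,0,-20],"spin":-0.122},{"linear":[0,0,0],"spin":-0.122}])

```text
time_s: 32.13
position: [0.5832, 0.035, 0.1761]
orientation: [[-0.508, 0.861, 0.009], [0.861, 0.508, 0.001], [-0.004, 0.008, -1.0]]
contact_force: [0.7, 0.1, 0.1]
width: 0.005
```

Request:
jog_arm(motion=[{"linear":[0,0,0],"spin":-0.122},{"linear":[0,0,0],"spin":-0.122},{"linear":[0,0,0],"spin":-0.122},{"linear":[0,0,0],"spin":-0.122},{"linear":[0,0,0],"spin":-0.122}], jaw=0.75)

```text
time_s: 32.55
position: [0.5799, 0.0342, 0.1705]
orientation: [[-0.91, 0.415, 0.0], [0.415, 0.91, -0.0], [-0.0, 0.0, -1.0]]
contact_force: [-0.4, 0.4, -0.4]
width: 0.346
```

Request:
jog_arm(motion=[{"linear":[0,0,0],"spin":-0.122},{"linear":[0,0,0],"spin":-0.122},{"linear":[0,0,0],"spin":-0.122},{"linear":[0,0,0],"spin":-0.122}])

```text
time_s: 32.88
position: [0.5799, 0.0342, 0.1704]
orientation: [[-0.998, -0.06, 0.0], [-0.06, 0.998, -0.0], [-0.0, -0.0, -1.0]]
contact_force: [0.6, -0.1, 0.1]
width: 0.649
```

```bash
python3 look.py 7; python3 to.py 0.612 0.21 0.02 93.3
```

```text
t 32.88 pos [0.5799 0.0342 0.1704]
wrist 1674 [0.6076 0.2095] [51.5 41.3] 3.2 circ (array([0.6077, 0.2094]), 0.0324) col 200.0
scene 241 [0.6142 0.2105] [57.9 42.1] 3.2 circ (array([0.6131, 0.2114]), 0.0339) col 181.0
side 133 [0.6105 0.2087] [58.5 41.7] 3.2 circ (array([0.6092, 0.2088]), 0.0343) col 189.0
t 33.03 pos [0.5799 0.0342 0.1704] F [-0.6 -1.2  0.9] w 65.8 jawdeg 92.9 q7 1.16
tool mm [-41.  173.9 150.4]
spin -0.007
```

View pics/s_7.png

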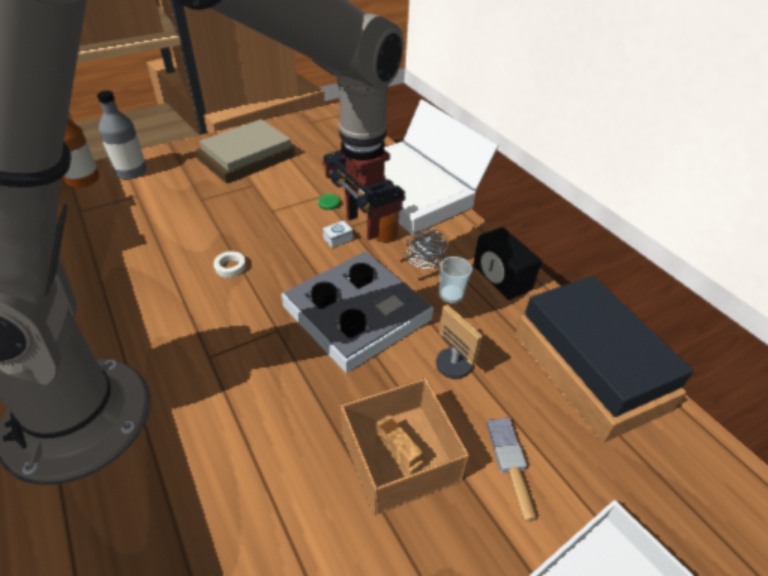

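Request:
jog_arm(motion=[{"linear":[-8.2,35,0],"spin":-0.007},{"linear":[-8.2,35,0],"spin":0},{"linear":[-8.2,35,0],"spin":0},{"linear":[-8.2,35,10],"spin":0},{"linear":[-8.2,34,15],"spin":0}])

```text
time_s: 33.45
position: [0.6116, 0.2128, 0.1469]
orientation: [[-0.998, -0.057, 0.003], [-0.057, 0.998, 0.001], [-0.003, 0.001, -1.0]]
contact_force: [0.4, 0.2, -0.3]
width: 0.748
```

Request:
jog_arm(motion=[{"linear":[0,0,41],"spin":0},{"linear":[0,0,40],"spin":0},{"linear":[0,0,25],"spin":0},{"linear":[0,0,10],"spin":0},{"linear":[0,0,0],"spin":0}])

```text
time_s: 33.87
position: [0.6088, 0.2097, 0.0271]
orientation: [[-0.998, -0.059, -0.004], [-0.059, 0.998, -0.002], [0.004, -0.002, -1.0]]
contact_force: [-0.5, -0.8, -0.2]
width: 0.753
```

```bash
python3 to.py 0.612 0.21 0.02 93.3
```

```text
t 33.87 pos [0.6088 0.2097 0.0271] F [-0.5 -0.8 -0.2] w 66.2 jawdeg 93.4 q7 0.79
tool mm [-3.3  0.1  7.1]
spin 0.001
```

Request:
jog_arm(motion=[{"linear":[-1,0,6],"spin":0},{"linear":[0,0,0],"spin":0},{"linear":[0,0,0],"spin":0},{"linear":[0,0,0],"spin":0}])

```text
time_s: 34.2
position: [0.6125, 0.2109, 0.0253]
orientation: [[-0.998, -0.06, 0.002], [-0.06, 0.998, 0.001], [-0.003, 0.001, -1.0]]
contact_force: [-0.5, 0.7, -0.4]
width: 0.753
```

```bash
python3 to.py 0.612 0.21 0.02 93.3
```

```text
t 34.2 pos [0.6125 0.2109 0.0253] F [-0.5  0.7 -0.4] w 66.3 jawdeg 93.5 q7 0.79
tool mm [ 0.6 -0.8  5.3]
spin 0.003
```

Request:
jog_arm(motion=[{"linear":[0,-0.5,5.5],"spin":0},{"linear":[0,0,0],"spin":0},{"linear":[0,0,0],"spin":0},{"linear":[0,0,0],"spin":0}])

```text
time_s: 34.53
position: [0.6115, 0.21, 0.0182]
orientation: [[-0.998, -0.061, -0.0], [-0.061, 0.998, -0.0], [0.0, -0.0, -1.0]]
contact_force: [0.4, 0.1, 0.1]
width: 0.751
```

Request:
jog_arm(motion=[{"linear":[0,0,0],"spin":0},{"linear":[0,0,0],"spin":0},{"linear":[0,0,0],"spin":0},{"linear":[0,0,0],"spin":0},{"linear":[0,0,0],"spin":0}], jaw=0.2, force=60)

```text
time_s: 34.95
position: [0.6115, 0.2101, 0.0182]
orientation: [[-0.998, -0.061, 0.0], [-0.061, 0.998, 0.0], [-0.0, 0.0, -1.0]]
contact_force: [0.2, -0.8, 0.9]
width: 0.452
```

Request:
jog_arm(motion=[{"linear":[0,0,0],"spin":0},{"linear":[0,0,0],"spin":0},{"linear":[0,0,0],"spin":0}])

```text
time_s: 35.2
position: [0.6115, 0.2101, 0.0182]
orientation: [[-0.998, -0.061, 0.0], [-0.061, 0.998, 0.0], [-0.0, 0.0, -1.0]]
contact_force: [-0.7, -0.4, 0.2]
width: 0.453
```

```bash
python3 to.py 0.594 -0.0573 0.09 99.3
```

```text
t 35.2 pos [0.6115 0.2101 0.0182] F [-0.7 -0.4  0.2] w 39.8 jawdeg 93.5 q7 0.79
tool mm [  33.8 -265.8  -71.8]
spin -0.101
```

Request:
jog_arm(motion=[{"linear":[0,0,-30],"spin":0},{"linear":[0,0,-41],"spin":-0.05},{"linear":[0,0,-32],"spin":-0.051},{"linear":[8.6,-37,0],"spin":0},{"linear":[8.6,-37,0],"spin":0}])

```text
time_s: 35.62
position: [0.6074, 0.1373, 0.1241]
orientation: [[-0.986, -0.167, 0.005], [-0.167, 0.986, 0.003], [-0.005, 0.002, -1.0]]
contact_force: [0.3, -1.8, -0.6]
width: 0.45
```

Request:
jog_arm(motion=[{"linear":[8.6,-37,0],"spin":0},{"linear":[8.6,-37,0],"spin":0},{"linear":[8.6,-37,0],"spin":0},{"linear":[8.6,-37,0],"spin":0},{"linear":[8.6,-37,0],"spin":0}])

```text
time_s: 36.03
position: [0.5933, -0.0572, 0.1212]
orientation: [[-0.987, -0.162, -0.0], [-0.162, 0.987, -0.0], [0.0, -0.0, -1.0]]
contact_force: [-0.1, 0.4, -1.0]
width: 0.45
```

Request:
jog_arm(motion=[{"linear":[0,0,10],"spin":0},{"linear":[0,0,10],"spin":0},{"linear":[0,0,10],"spin":0},{"linear":[0,0,0],"spin":0},{"linear":[0,0,0],"spin":0}])

```text
time_s: 36.45
position: [0.5934, -0.053, 0.0904]
orientation: [[-0.986, -0.165, -0.002], [-0.165, 0.986, 0.001], [0.001, 0.001, -1.0]]
contact_force: [-0.0, 0.2, -0.4]
width: 0.451
```

```bash
python3 to.py 0.5945 -0.0573 0.065 99.3
```

```text
t 36.45 pos [ 0.5934 -0.053   0.0904] F [-0.   0.2 -0.4] w 39.7 jawdeg 99.5 q7 1.34
tool mm [-0.5 -4.5 25.4]
spin 0.003
```

Request:
jog_arm(motion=[{"linear":[0,-3,12],"spin":0},{"linear":[0,0,4],"spin":0},{"linear":[0,0,0],"spin":0},{"linear":[0,0,0],"spin":0},{"linear":[0,0,0],"spin":0}])

```text
time_s: 36.87
position: [0.5945, -0.0579, 0.0753]
orientation: [[-0.987, -0.162, 0.0], [-0.162, 0.987, 0.0], [-0.0, 0.0, -1.0]]
contact_force: [-0.2, 0.3, -0.8]
width: 0.447
```

```bash
python3 to.py 0.5945 -0.0573 0.065 99.3
```

```text
t 36.87 pos [ 0.5945 -0.0579  0.0753] F [-0.2  0.3 -0.8] w 39.4 jawdeg 99.3 q7 1.33
tool mm [-0.1  0.6 10.3]
spin 0.0
```

Aligned; inserting.

Request:
jog_arm(motion=[{"linear":[0,0,10],"spin":0},{"linear":[0,0,6],"spin":0},{"linear":[0,0,4],"spin":0},{"linear":[0,0,2],"spin":0},{"linear":[0,0,2],"spin":0}])

```text
time_s: 37.28
position: [0.5943, -0.0578, 0.0515]
orientation: [[-0.987, -0.162, -0.0], [-0.162, 0.987, 0.0], [0.0, 0.0, -1.0]]
contact_force: [-4.5, 0.5, 11.2]
width: 0.448
```

Request:
jog_arm(motion=[{"linear":[0,0,2],"spin":0},{"linear":[0,0,2],"spin":0},{"linear":[0,0,1],"spin":0},{"linear":[0,0,0],"spin":0}])

```text
time_s: 37.62
position: [0.5942, -0.0576, 0.0463]
orientation: [[-0.987, -0.162, -0.0], [-0.162, 0.987, 0.0], [0.0, 0.0, -1.0]]
contact_force: [-2.6, 1.3, 4.0]
width: 0.451
```

Request:
jog_arm(motion=[{"linear":[0,0,2],"spin":0},{"linear":[0,0,0],"spin":0},{"linear":[0,0,0],"spin":0}])

```text
time_s: 37.87
position: [0.5942, -0.0577, 0.0442]
orientation: [[-0.987, -0.162, -0.0], [-0.162, 0.987, 0.0], [0.0, 0.001, -1.0]]
contact_force: [-2.3, 1.4, 2.1]
width: 0.449
```

Request:
jog_arm(motion=[{"linear":[0,0,0],"spin":0},{"linear":[0,0,0],"spin":0},{"linear":[0,0,0],"spin":0},{"linear":[0,0,-10],"spin":0},{"linear":[0,0,-18],"spin":0}], jaw=0.6)

```text
time_s: 38.28
position: [0.593, -0.0585, 0.0711]
orientation: [[-0.987, -0.161, -0.004], [-0.161, 0.987, 0.0], [0.003, 0.001, -1.0]]
contact_force: [0.4, 0.2, -0.2]
width: 0.597
```

Request:
jog_arm(motion=[{"linear":[0,0,0],"spin":0},{"linear":[0,0,0],"spin":0},{"linear":[0,0,0],"spin":0},{"linear":[0,0,0],"spin":0},{"linear":[0,0,0],"spin":0}], jaw=0.0)

```text
time_s: 38.7
position: [0.5939, -0.0583, 0.0715]
orientation: [[-0.987, -0.161, -0.001], [-0.161, 0.987, -0.0], [0.001, 0.0, -1.0]]
contact_force: [-0.5, 0.1, -0.5]
width: 0.258
```

Request:
jog_arm(motion=[{"linear":[0,0,0],"spin":0},{"linear":[0,0,0],"spin":0},{"linear":[0,0,3],"spin":0},{"linear":[0,0,3],"spin":0},{"linear":[0,0,0],"spin":0}])

```text
time_s: 39.12
position: [0.5938, -0.0582, 0.0653]
orientation: [[-0.987, -0.161, -0.001], [-0.161, 0.987, 0.0], [0.001, 0.0, -1.0]]
contact_force: [0.5, 0.3, -0.3]
width: 0.007
```

Request:
jog_arm(motion=[{"linear":[0,0,3],"spin":0},{"linear":[0,0,3],"spin":0},{"linear":[0,0,1],"spin":0},{"linear":[0,0,0],"spin":0},{"linear":[0,0,0],"spin":0}])

```text
time_s: 39.53
position: [0.5943, -0.0581, 0.0591]
orientation: [[-0.987, -0.162, -0.0], [-0.162, 0.987, 0.0], [0.0, 0.0, -1.0]]
contact_force: [-1.1, 1.2, 0.9]
width: 0.005
```

Request:
jog_arm(motion=[{"linear":[0,0,1.5],"spin":0},{"linear":[0,0,1.5],"spin":0},{"linear":[0,0,0],"spin":0},{"linear":[0,0,0],"spin":0}])

```text
time_s: 39.87
position: [0.5944, -0.058, 0.0583]
orientation: [[-0.987, -0.161, 0.0], [-0.161, 0.987, -0.001], [0.0, -0.001, -1.0]]
contact_force: [-7.8, 0.1, 20.6]
width: 0.005
```

Request:
jog_arm(motion=[{"linear":[0,0,1],"spin":0},{"linear":[0,0,0],"spin":0},{"linear":[0,0,0],"spin":0}])

```text
time_s: 40.12
position: [0.5944, -0.058, 0.0583]
orientation: [[-0.987, -0.161, 0.0], [-0.161, 0.987, -0.002], [0.0, -0.002, -1.0]]
contact_force: [-11.4, -0.3, 28.7]
width: 0.005
```

Request:
jog_arm(motion=[{"linear":[0,0,-15],"spin":0},{"linear":[0,0,-40],"spin":0},{"linear":[0,0,-40],"spin":0.12},{"linear":[0,0,-40],"spin":0.124},{"linear":[0,0,-30],"spin":0.124}])

```text
time_s: 40.53
position: [0.5952, -0.0579, 0.2236]
orientation: [[-0.978, 0.21, 0.003], [0.21, 0.978, 0.0], [-0.003, 0.001, -1.0]]
contact_force: [0.6, -0.4, 0.1]
width: 0.003
```

Request:
jog_arm(motion=[{"linear":[0,0,0],"spin":0.124},{"linear":[0,0,0],"spin":0.124},{"linear":[0,0,0],"spin":0.124},{"linear":[0,0,0],"spin":0.124},{"linear":[0,0,0],"spin":0.124}])

```text
time_s: 40.95
position: [0.5943, -0.0583, 0.2203]
orientation: [[-0.673, 0.739, 0.0], [0.739, 0.673, -0.0], [-0.0, 0.0, -1.0]]
contact_force: [0.1, -0.2, 0.1]
width: 0.004
```

Request:
jog_arm(motion=[{"linear":[0,0,0],"spin":0.124},{"linear":[0,0,0],"spin":0.124},{"linear":[0,0,0],"spin":0.124},{"linear":[0,0,0],"spin":0.124},{"linear":[0,0,0],"spin":0.124}], jaw=0.4, force=12)

```text
time_s: 41.37
position: [0.5943, -0.0582, 0.2201]
orientation: [[-0.119, 0.993, 0.0], [0.993, 0.119, 0.0], [0.0, 0.0, -1.0]]
contact_force: [0.1, -0.2, -0.4]
width: 0.345
```

```bash
python3 to.py 0.636 -0.2235 0.22 5.8; python3 - <<'E'
from fit import *
s=sense()
for n in("side","scene","wrist"):
    p=get_image(n);save(p,n+"8");c=cloud(p,s)
    for k,(x,y) in dict(p0=(.485,.021),p1=(.5,-.073),p2=(.579,.036),p3=(.594,-.058)).items():
        q=pts([c],x,y,.012,.02,.09);print(n,k,len(q),np.median(q[:,2]).round(4) if len(q) else 0,end="; ")
    q=pts([c],.6,.1,.3,.04,.0425)
    q=pts([c],.54,-.018,.012,.03,.05);print("foam",np.median(q[:,2]).round(4) if len(q) else 0)
    q=pts([c],.636,-.2235,.06,.115,.135)
    if len(q)>20: print(" sign",rect(q))
    q=pts([c],.636,-.2235,.06,.008,.016)
    if len(q)>20: print(" base",circ(q,0))
E
```

```text
t 41.37 pos [ 0.5943 -0.0582  0.2201] F [ 0.1 -0.2 -0.4] w 30.4 jawdeg 6.8 q7 -0.03
tool mm [-1.691e+02  2.180e+01  1.000e-01]
spin 0.018
side p0 41 0.0566; side p1 53 0.0565; side p2 40 0.0568; side p3 45 0.0583; foam 0.0412
 sign (array([ 0.6349, -0.2245]), array([14.3, 91.2]), 96.9)
 base (array([ 0.6339, -0.2253]), 0.0343)
scene p0 40 0.0566; scene p1 32 0.0566; scene p2 41 0.0561; scene p3 38 0.0584; foam 0.0407
 sign (array([ 0.6392, -0.2217]), array([13.9, 89.4]), 95.1)
 base (array([ 0.6399, -0.2224]), 0.034)
wrist p0 510 0.0574; wrist p1 413 0.0574; wrist p2 515 0.0573; wrist p3 412 0.059; foam 0.042
 sign (array([ 0.6295, -0.1937]), array([11.9, 31.3]), 96.5)
 base (array([ 0.6319, -0.2231]), 0.0343)
```

View pics/side8.png

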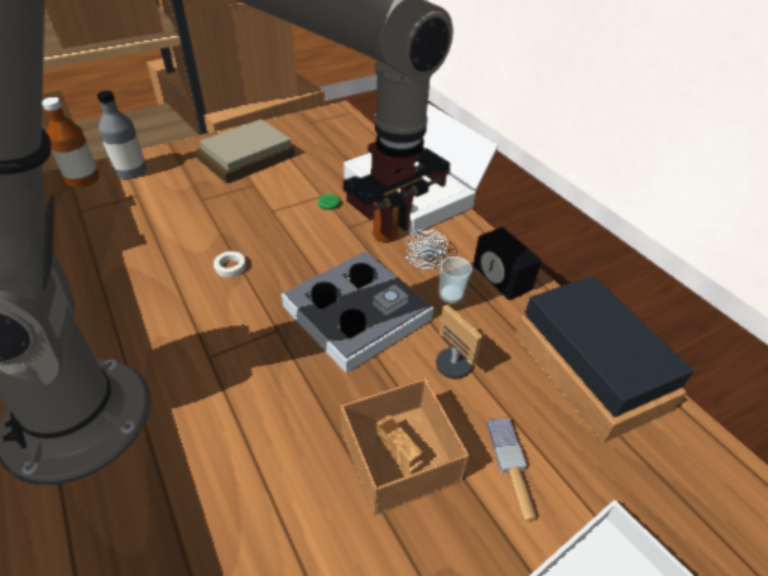

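View pics/wrist8.png

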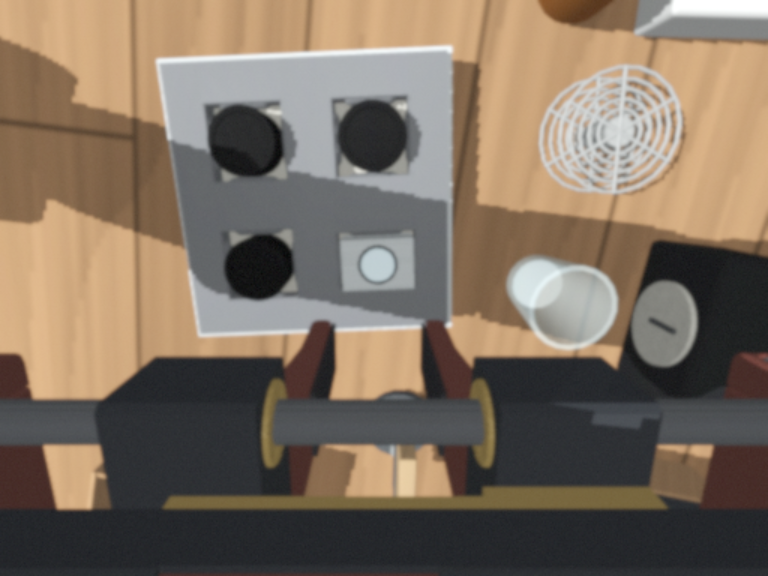

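All four items show about 16 mm above the foam, and pressing on each stopped at z≈0.058, so they are home. Now the sign.

Request:
jog_arm(motion=[{"linear":[-34,4.4,0],"spin":0.014},{"linear":[-34,4.4,0],"spin":0},{"linear":[-34,4.4,0],"spin":0},{"linear":[-34,4.4,0],"spin":0},{"linear":[-32,4,0],"spin":0}])

```text
time_s: 41.93
position: [0.635, -0.2249, 0.2201]
orientation: [[-0.115, 0.993, 0.0], [0.993, 0.115, -0.0], [-0.0, 0.0, -1.0]]
contact_force: [0.7, 0.5, 0.5]
width: 0.395
```

Request:
jog_arm(motion=[{"linear":[0,0,25],"spin":0},{"linear":[0,0,25],"spin":0},{"linear":[0,0,15],"spin":0},{"linear":[0,0,0],"spin":0},{"linear":[0,0,0],"spin":0}])

```text
time_s: 42.35
position: [0.6344, -0.2226, 0.1545]
orientation: [[-0.113, 0.994, -0.002], [0.994, 0.113, 0.001], [0.001, -0.002, -1.0]]
contact_force: [1.3, -0.0, 0.9]
width: 0.397
```

```bash
python3 to.py 0.636 -0.2233 0.102 6; python3 - <<'E'
from h import *
p=get_image("side");save(p,"s9")
E
```

```text
t 42.35 pos [ 0.6344 -0.2226  0.1545] F [ 1.3 -0.   0.9] w 34.9 jawdeg 6.5 q7 0.2
tool mm [-1.   1.6 52.5]
spin 0.009
```

View pics/s9.png

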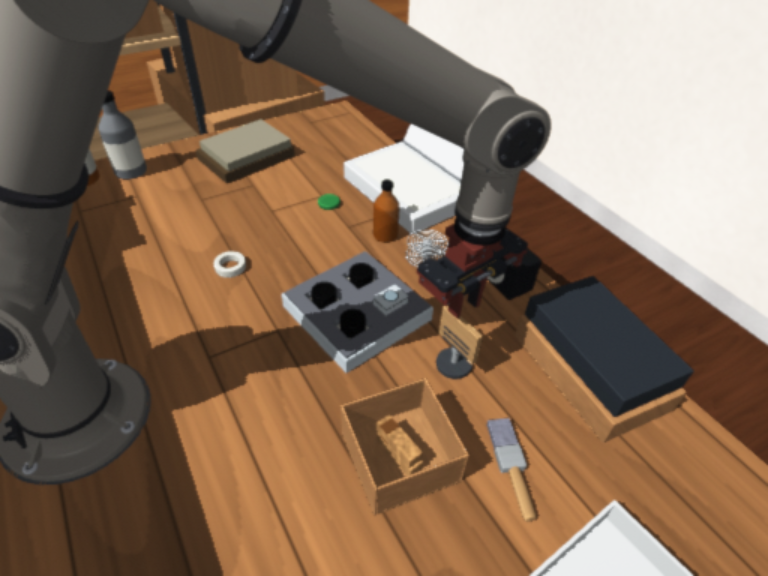

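Request:
jog_arm(motion=[{"linear":[-1,1,15],"spin":0.009},{"linear":[0,0,20],"spin":0},{"linear":[0,0,12],"spin":0},{"linear":[0,0,5],"spin":0},{"linear":[0,0,0],"spin":0}])

```text
time_s: 42.82
position: [0.6357, -0.2234, 0.1028]
orientation: [[-0.103, 0.995, -0.001], [0.995, 0.103, 0.0], [0.0, -0.001, -1.0]]
contact_force: [-0.4, 0.4, -0.6]
width: 0.398
```

Request:
jog_arm(motion=[{"linear":[0,0,0],"spin":0},{"linear":[0,0,0],"spin":0},{"linear":[0,0,0],"spin":0},{"linear":[0,0,0],"spin":0}], jaw=0.0)

```text
time_s: 43.15
position: [0.6355, -0.2238, 0.104]
orientation: [[-0.102, 0.995, -0.001], [0.995, 0.102, -0.0], [-0.0, -0.001, -1.0]]
contact_force: [-11.5, 0.3, 8.5]
width: 0.134
```

```bash
python3 to.py 0.636 -0.2233 0.102 6
```

```text
t 43.15 pos [ 0.6355 -0.2238  0.104 ] F [-11.5   0.3   8.5] w 11.8 jawdeg 5.8 q7 0.18
tool mm [0.4 0.5 2. ]
spin -0.003
```

Request:
jog_arm(motion=[{"linear":[0,-0.7,0],"spin":0},{"linear":[0,0,0],"spin":0},{"linear":[0,0,0],"spin":0}])

```text
time_s: 43.4
position: [0.6354, -0.2238, 0.1041]
orientation: [[-0.102, 0.995, 0.0], [0.995, 0.102, -0.0], [-0.0, 0.0, -1.0]]
contact_force: [-3.4, 0.8, 5.4]
width: 0.133
```

Request:
jog_arm(motion=[{"linear":[0,0,0],"spin":0.08},{"linear":[0,0,0],"spin":0.1},{"linear":[0,0,0],"spin":0.1},{"linear":[0,0,0],"spin":0.1}])

```text
time_s: 43.73
position: [0.6355, -0.2238, 0.1041]
orientation: [[0.279, 0.96, 0.001], [0.96, -0.279, -0.0], [-0.0, 0.001, -1.0]]
contact_force: [-2.8, -0.4, 5.7]
width: 0.137
```

Request:
jog_arm(motion=[{"linear":[0,0,0],"spin":0.1},{"linear":[0,0,0],"spin":0.1},{"linear":[0,0,0],"spin":0.1},{"linear":[0,0,0],"spin":0.1}])

```text
time_s: 44.07
position: [0.6356, -0.2239, 0.104]
orientation: [[0.631, 0.776, 0.001], [0.776, -0.631, -0.0], [0.0, 0.001, -1.0]]
contact_force: [-2.3, 0.2, 4.2]
width: 0.136
```

Request:
jog_arm(motion=[{"linear":[0,0,0],"spin":0.1},{"linear":[0,0,0],"spin":0.1},{"linear":[0,0,0],"spin":0.1},{"linear":[0,0,0],"spin":0.1},{"linear":[0,0,0],"spin":0.1}])

```text
time_s: 44.48
position: [0.6357, -0.224, 0.1041]
orientation: [[0.926, 0.378, 0.001], [0.378, -0.926, -0.001], [0.001, 0.001, -1.0]]
contact_force: [-2.3, -0.3, 4.0]
width: 0.133
```

Request:
jog_arm(motion=[{"linear":[0,0,0],"spin":0.1},{"linear":[0,0,0],"spin":0.1},{"linear":[0,0,0],"spin":0.09},{"linear":[0,0,0],"spin":0},{"linear":[0,0,0],"spin":0}])

```text
time_s: 44.9
position: [0.6358, -0.2242, 0.1041]
orientation: [[0.995, 0.103, 0.001], [0.103, -0.995, -0.001], [0.001, 0.001, -1.0]]
contact_force: [-2.1, -1.4, 4.5]
width: 0.134
```

Request:
jog_arm(motion=[{"linear":[0,0,0],"spin":0},{"linear":[0,0,0],"spin":0},{"linear":[0,0,0],"spin":0},{"linear":[0,0,0],"spin":0}], jaw=0.4)

```text
time_s: 45.23
position: [0.6353, -0.2234, 0.1029]
orientation: [[0.995, 0.103, -0.0], [0.103, -0.995, 0.0], [-0.0, -0.0, -1.0]]
contact_force: [0.2, -0.4, -0.1]
width: 0.384
```

Request:
jog_arm(motion=[{"linear":[0,0,-15],"spin":0},{"linear":[0,0,-35],"spin":0},{"linear":[0,0,0],"spin":-0.12},{"linear":[0,0,0],"spin":-0.124},{"linear":[0,0,0],"spin":-0.124}])

```text
time_s: 45.65
position: [0.6357, -0.2236, 0.1538]
orientation: [[0.888, 0.459, 0.001], [0.459, -0.888, -0.0], [0.001, 0.001, -1.0]]
contact_force: [0.2, 0.5, -0.1]
width: 0.399
```

```bash
python3 to.py 0.6355 -0.2238 0.102 96
```

```text
t 45.65 pos [ 0.6357 -0.2236  0.1538] F [ 0.2  0.5 -0.1] w 35.1 jawdeg -62.7 q7 -0.85
tool mm [-0.3  0.1 51.8]
spin 0.373
```

Request:
jog_arm(motion=[{"linear":[0,0,0],"spin":-0.124},{"linear":[0,0,0],"spin":-0.124},{"linear":[0,0,0],"spin":-0.124},{"linear":[0,0,0],"spin":-0.124},{"linear":[0,0,0],"spin":-0.124}])

```text
time_s: 46.07
position: [0.6352, -0.2236, 0.153]
orientation: [[0.456, 0.89, -0.0], [0.89, -0.456, 0.0], [0.0, -0.0, -1.0]]
contact_force: [0.1, 0.4, 0.4]
width: 0.398
```

Request:
jog_arm(motion=[{"linear":[0,0,0],"spin":-0.124},{"linear":[0,0,0],"spin":-0.124},{"linear":[0,0,0],"spin":-0.124},{"linear":[0,0,0],"spin":-0.124},{"linear":[0,0,0],"spin":-0.124}])

```text
time_s: 46.48
position: [0.6353, -0.2236, 0.153]
orientation: [[-0.146, 0.989, -0.0], [0.989, 0.146, 0.0], [0.0, -0.0, -1.0]]
contact_force: [0.1, 0.7, 0.6]
width: 0.403
```

Request:
jog_arm(motion=[{"linear":[0,0,0],"spin":-0.124},{"linear":[0,0,0],"spin":-0.124},{"linear":[0,0,0],"spin":-0.124},{"linear":[0,0,0],"spin":-0.124},{"linear":[0,0,0],"spin":-0.124}])

```text
time_s: 46.9
position: [0.6352, -0.2237, 0.153]
orientation: [[-0.693, 0.721, -0.0], [0.721, 0.693, 0.0], [0.0, 0.0, -1.0]]
contact_force: [-0.8, -0.0, 0.4]
width: 0.405
```

Request:
jog_arm(motion=[{"linear":[0,0,0],"spin":-0.124},{"linear":[0,0,0],"spin":-0.124},{"linear":[0,0,0],"spin":-0.124},{"linear":[0,0,0],"spin":-0.124},{"linear":[0,0,0],"spin":-0.124}])

```text
time_s: 47.32
position: [0.6352, -0.2237, 0.1529]
orientation: [[-0.983, 0.184, -0.0], [0.184, 0.983, 0.0], [0.0, 0.0, -1.0]]
contact_force: [0.7, 0.7, -0.7]
width: 0.401
```

Request:
jog_arm(motion=[{"linear":[0,0,0],"spin":-0.124},{"linear":[0,0,0],"spin":-0.124},{"linear":[0,0,0],"spin":0},{"linear":[0,0,0],"spin":0}])

```text
time_s: 47.65
position: [0.6352, -0.2237, 0.1529]
orientation: [[-0.999, -0.053, -0.0], [-0.053, 0.999, 0.001], [0.0, 0.001, -1.0]]
contact_force: [0.6, 0.9, -0.2]
width: 0.404
```

```bash
python3 to.py 0.6355 -0.2238 0.102 95.9;python3 - <<'E'
from h import *
p=get_image("side");save(p,"s10")
E
```

```text
t 47.65 pos [ 0.6352 -0.2237  0.1529] F [ 0.6  0.9 -0.2] w 35.6 jawdeg 93.1 q7 1.56
tool mm [-0.3 -0.1 50.9]
spin -0.05
```

View pics/s10.png

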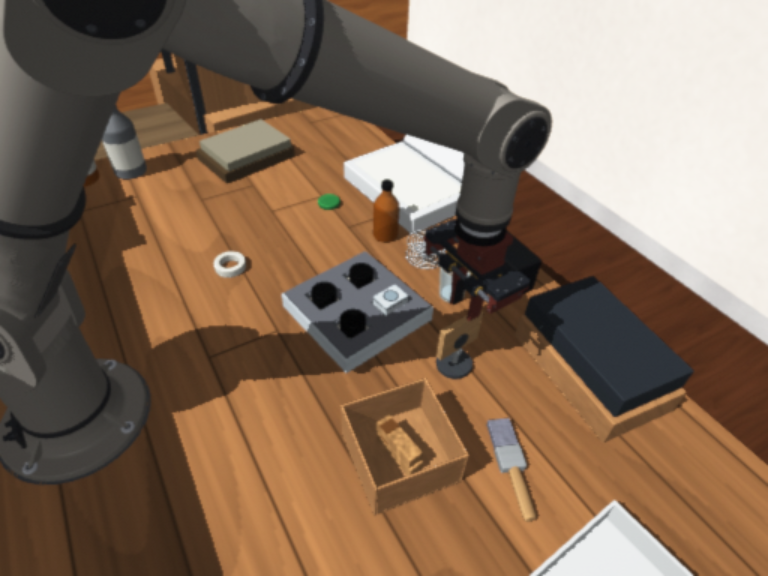

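The sign (455,345) is a quarter turn round, with the disc face now showing. Regripping for the second half.

Request:
jog_arm(motion=[{"linear":[0,0,15],"spin":-0.05},{"linear":[0,0,20],"spin":0},{"linear":[0,0,11],"spin":0},{"linear":[0,0,5],"spin":0},{"linear":[0,0,0],"spin":0}])

```text
time_s: 48.12
position: [0.6345, -0.2234, 0.1008]
orientation: [[-0.994, -0.106, -0.002], [-0.106, 0.994, 0.001], [0.002, 0.001, -1.0]]
contact_force: [-0.3, 0.6, 0.6]
width: 0.4
```

Request:
jog_arm(motion=[{"linear":[0,0,0],"spin":0},{"linear":[0,0,0],"spin":0},{"linear":[0,0,0],"spin":0},{"linear":[0,0,0],"spin":0},{"linear":[0,0,0],"spin":0}], jaw=0.0)

```text
time_s: 48.53
position: [0.6359, -0.2241, 0.1031]
orientation: [[-0.994, -0.106, 0.002], [-0.106, 0.994, -0.001], [-0.001, -0.001, -1.0]]
contact_force: [1.0, -0.7, 2.9]
width: 0.137
```

Request:
jog_arm(motion=[{"linear":[0,0,0],"spin":0.08},{"linear":[0,0,0],"spin":0.1},{"linear":[0,0,0],"spin":0.1},{"linear":[0,0,0],"spin":0.1}])

```text
time_s: 48.87
position: [0.6359, -0.2243, 0.1031]
orientation: [[-0.962, 0.275, 0.002], [0.275, 0.962, -0.001], [-0.002, -0.0, -1.0]]
contact_force: [-0.2, -1.0, 3.4]
width: 0.137
```

Request:
jog_arm(motion=[{"linear":[0,0,0],"spin":0.1},{"linear":[0,0,0],"spin":0.1},{"linear":[0,0,0],"spin":0.1},{"linear":[0,0,0],"spin":0.1},{"linear":[0,0,0],"spin":0.1}])

```text
time_s: 49.28
position: [0.6358, -0.2246, 0.1031]
orientation: [[-0.712, 0.702, 0.001], [0.702, 0.712, -0.001], [-0.002, 0.0, -1.0]]
contact_force: [0.7, -1.7, 2.0]
width: 0.139
```

Request:
jog_arm(motion=[{"linear":[0,0,0],"spin":0.1},{"linear":[0,0,0],"spin":0.1},{"linear":[0,0,0],"spin":0.1},{"linear":[0,0,0],"spin":0.1},{"linear":[0,0,0],"spin":0.1}])

```text
time_s: 49.7
position: [0.6355, -0.2247, 0.1031]
orientation: [[-0.288, 0.958, 0.001], [0.958, 0.288, -0.001], [-0.002, 0.001, -1.0]]
contact_force: [-1.1, -1.5, 2.7]
width: 0.134
```

Request:
jog_arm(motion=[{"linear":[0,0,0],"spin":0.1},{"linear":[0,0,0],"spin":0.09},{"linear":[0,0,0],"spin":0},{"linear":[0,0,0],"spin":0},{"linear":[0,0,0],"spin":0}])

```text
time_s: 50.12
position: [0.6354, -0.2247, 0.103]
orientation: [[-0.11, 0.994, 0.001], [0.994, 0.11, -0.001], [-0.001, 0.001, -1.0]]
contact_force: [-1.3, -3.0, 6.3]
width: 0.132
```

```bash
python3 to.py 0.6355 -0.2238 0.102 5.85
```

```text
t 50.12 pos [ 0.6354 -0.2247  0.103 ] F [-1.3 -3.   6.3] w 11.7 jawdeg 6.3 q7 0.22
tool mm [0.9 0.2 1. ]
spin 0.008
```

Fine-tune, release, retreat and check.

Request:
jog_arm(motion=[{"linear":[0,0,0],"spin":0.008},{"linear":[0,0,0],"spin":0},{"linear":[0,0,0],"spin":0}])

```text
time_s: 50.37
position: [0.6355, -0.2247, 0.103]
orientation: [[-0.102, 0.995, 0.001], [0.995, 0.102, -0.001], [-0.001, 0.001, -1.0]]
contact_force: [-1.8, -2.4, 6.5]
width: 0.13
```

Request:
jog_arm(motion=[{"linear":[0,0,0],"spin":0},{"linear":[0,0,0],"spin":0},{"linear":[0,0,0],"spin":0},{"linear":[0,0,0],"spin":0}], jaw=0.4)

```text
time_s: 50.7
position: [0.6352, -0.223, 0.1018]
orientation: [[-0.101, 0.995, -0.0], [0.995, 0.101, 0.001], [0.001, -0.0, -1.0]]
contact_force: [-0.0, -0.7, -0.0]
width: 0.382
```

Request:
jog_arm(motion=[{"linear":[0,0,-15],"spin":0},{"linear":[0,0,-40],"spin":0},{"linear":[0,0,-40],"spin":0},{"linear":[35,-10,-15],"spin":0},{"linear":[35,-15,0],"spin":0}])

```text
time_s: 51.12
position: [0.6067, -0.1577, 0.2169]
orientation: [[-0.097, 0.995, 0.009], [0.995, 0.097, -0.002], [-0.003, 0.009, -1.0]]
contact_force: [1.2, 1.1, -0.2]
width: 0.401
```

Request:
jog_arm(motion=[{"linear":[35,-15,0],"spin":0},{"linear":[35,-15,0],"spin":0},{"linear":[35,-15,0],"spin":0},{"linear":[0,0,0],"spin":0},{"linear":[0,0,0],"spin":0}])

```text
time_s: 51.53
position: [0.5475, -0.054, 0.2125]
orientation: [[-0.105, 0.994, 0.0], [0.994, 0.105, 0.0], [0.0, 0.0, -1.0]]
contact_force: [0.3, -1.3, -0.4]
width: 0.401
```

```bash
python3 - <<'E'
from fit import *
s=sense();print(s["time_s"],s["position"])
for n in("side","scene","wrist"):
    p=get_image(n);save(p,n+"11");c=cloud(p,s)
    if n=="side":cv2.imwrite("pics/side11c.png",cv2.resize(cv2.cvtColor(p["pixels"],cv2.COLOR_RGB2BGR)[130:290,150:350],None,fx=3.5,fy=3.5))
    for k,(x,y) in dict(p0=(.485,.021),p1=(.5,-.073),p2=(.579,.036),p3=(.594,-.058)).items():
        q=pts([c],x,y,.012,.02,.09);print(n,k,len(q),np.median(q[:,2]).round(4) if len(q) else 0,end="; ")
    q=pts([c],.636,-.2235,.06,.115,.135)
    if len(q)>20: print(" sign",rect(q))
E
```

```text
51.5333 [ 0.54752453 -0.054021    0.21249083]
side p0 45 0.0565; side p1 50 0.0568; side p2 41 0.0567; side p3 47 0.058;  sign (array([ 0.6353, -0.2252]), array([14.6, 90.5]), 96.1)
scene p0 41 0.0559; scene p1 39 0.0566; scene p2 47 0.0568; scene p3 43 0.0578;  sign (array([ 0.6395, -0.2234]), array([14.6, 95.7]), 96.5)
wrist p0 521 0.0576; wrist p1 418 0.0577; wrist p2 527 0.0576; wrist p3 418 0.0592;
```

View pics/side11.png

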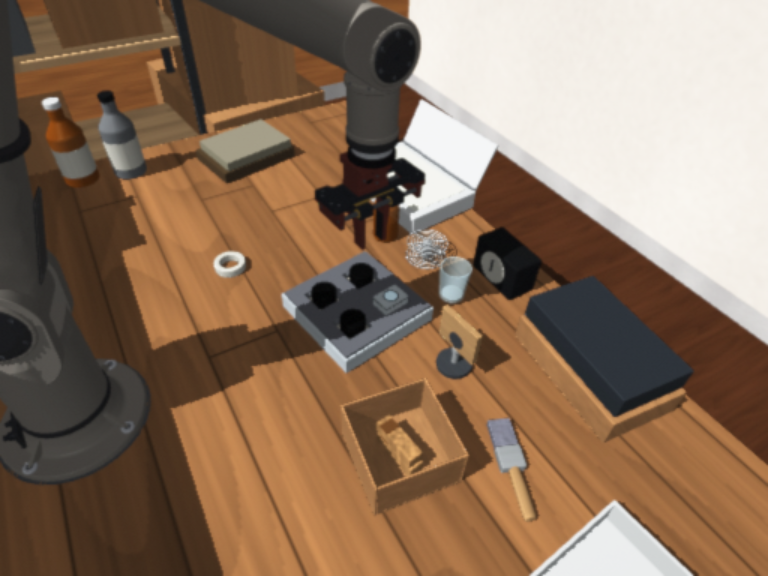

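View pics/side11c.png

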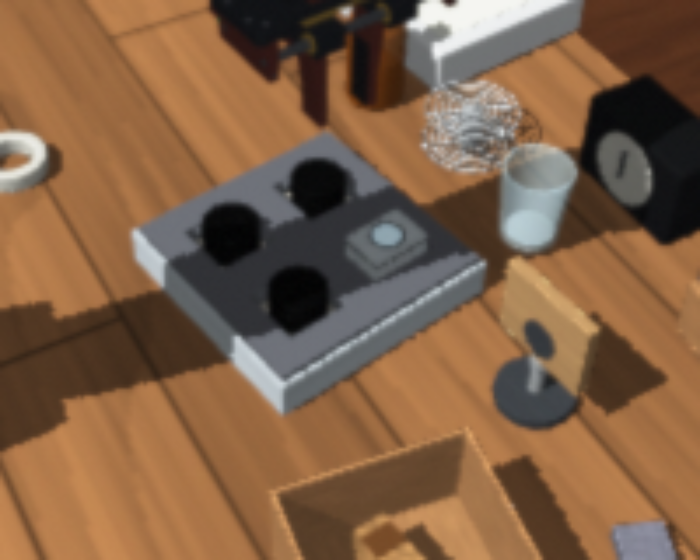

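The disc face is to the front (at 540,340 in the crop), panel angle as before (96°). All four items are level and the bystanders are where they were. I'm handing in.

```bash
python3 -c "
from station import *
print(finish_job())"
```

```text
the job is handed in; nothing more can be done
None
```

The job is done and was handed in at about 51.5 s of the 210 s limit; no verdict was reported.

- **Offcuts:** There were two, and both are in the scrap bin.
- **Pockets:** The three canisters are in the square pockets and the loupe is in the oblong one. A closed-finger press on each stopped at 58 mm above the table, which is fully home (24 mm floor plus 34 mm height). Depth readings put all four about 16 mm above the foam.
- **Press force:** The check press on the first canister reached about 57 N through the fingertips. The 40 N limit is on the arm and the gripper's body, and the wrist stayed well under 120 N. I held the later presses to about 31 N or less.
- **Sign:** I turned it half a turn clockwise (seen from above) in two quarter-turn grips. The disc face now looks to the front, and the panel's measured angle matches the start to within about 1°. The plain round base does not show its own heading, so "straight to the front" rests on where the barred face pointed at first.
- **Camera disagreement:** The cameras differed by up to 4–7 mm in x. I averaged them and checked the fits by contact.
- **Other things:** In the last images the bystanders looked where they were at the start. I never saw any item knocked aside.

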